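# Clear the wheel-stripping bench: hubs to scrap, covers nested, scraper guarded

## Task

Clear up after stripping wheels: nest all the loose domed dust covers, upside down, one inside the next, on the first cover in the black stand, and slide the scraper blade first into the slot of its plywood guard, fully home. Send every drum hub into the scrap bin at the far edge of the bench: the hubs are too heavy to lift, so slide them along the bench and tip them over the edge into the bin. Leave the spoke bundles and the brake backing plate where they are.

Things in the scene. Friction and masses are not known exactly. Their poses are not given: they have to be found in the camera images.
- hub_a_center (a point): Worn drum-brake wheel hub, cast aluminium with iron liner, about 2 kg, lying open drum up: a round casting 116 mm across both flanges, 46 mm high. Drum cavity in its top 88 mm across and 31 mm deep (wall 14 mm), with a boss 38 mm across, 13 mm high in the middle. Point: on its axis, 23 mm above its underside; z along the axis, up while on the bench. Sliding it takes 5 to 25 N.
- hub_b_center (a point): Another hub, the same as hub_a in every way. Two or three of the hubs are present.
- hub_c_center (a point): Another hub, the same as hub_a in every way. Two or three of the hubs are present.
- cover_a_center (a point): Loose domed hub dust cover, pressed steel, 80 g, lying upside down on the bench (dome down, open side up), 62 mm across, 34 mm high. Upper 18 mm: straight skirt, 62 mm outside, 56 mm inside. Below a shoulder its dome, 52 mm across and 16 mm deep, narrows to a flat crown 32 mm across on which it stands. Point: on its axis, 17 mm above the crown, 17 mm below the rim; z towards the rim.
- cover_b_center (a point): Another loose cover, the same as cover_a. Put dome down into an upturned cover, its dome goes inside the lower skirt with 2 mm of play all round and its shoulder rests on the lower rim: it then sits 18 mm higher than the lower one. Three or four loose covers are present.
- cover_c_center (a point): Another loose cover, the same as cover_a and nesting in the same way.
- cover_d_center (a point): Another loose cover, the same as cover_a and nesting in the same way.
- cover_0_center (a point): The first cover, the same as the loose ones, already sitting upside down in the stand (not fastened). Same point and axes; home in the stand its centre is 1 mm above stand_top.
- stand_top (a point): On the axis of the round black cover stand, fixed to the bench, at its upper rim, 26 mm above the bench; z up. A foot disc 90 mm across and 8 mm thick carries a socket ring, 68 mm outside, 56 mm inside, in which the first cover's dome sits.
- bin: Grey open scrap bin, fixed, on a castor frame against the bench's far edge (straight, parallel to y, at x = 0.66 m), at a different place along it each time. Outside 260 mm along x, 360 mm along y, 180 mm high, walls 6 mm. Origin: centre of its underside; x away from the robot, y to the robot's left, z up. Its rim is 15 mm below the bench top, its near wall 3 mm from the edge.
- scraper_grip (a point): Middle of the wooden handle of a flat gasket scraper, 150 g, lying on the bench: handle 105 x 24 x 20 mm, then a steel blade 40 mm wide, 4 mm thick, standing 45 mm out of the handle's front end at half the handle's height, so that it lies 8 mm clear of the bench. Point half-way up, 52.5 mm behind the handle's front end; x along the handle towards the blade, z up.
- scraper_tip (a point): Middle of the scraper blade's front edge, 97.5 mm ahead of scraper_grip along the scraper; same axes.
- guard_mouth (a point): Centre of the mouth of the slot in the scraper's guard, a plywood block 60 mm deep, 70 wide, 27 high, screwed to the bench. The level slot in its face towards the robot is 46 mm wide, 12 high (5 to 17 mm above the bench), 52 deep; its first 22 mm are open on top, the rest roofed. x into the slot, y along its width, z up. Fully home, the handle's end meets the block's face.
- backing_plate: Bystander, to be left alone: cast brake backing plate, a dish 108 mm across with an arm reaching 108 mm from its centre, 30 mm high; origin at the centre of the dish's underside, x towards the arm.
- spokes_1: Bystander, to be left alone: a banded bundle of steel spokes with brass nipples, about 190 x 36 x 26 mm, on the bench; origin at the middle of its underside, x along the spokes.
- spokes_2: Bystander, to be left alone: a banded bundle of steel spokes with brass nipples, about 190 x 36 x 26 mm, on the bench; origin at the middle of its underside, x along the spokes.
There are look-alikes about, which are no part of the job. What is shaped like the part that bears hub_a_center but blue or turquoise is not meant.

How it is judged:
At the end, for the whole second after the job is handed in: Hubs at rest in the bin, centres inside its walls, below the rim. Covers still, dome down, nested on the stand: centres within 8 mm of its axis and the first cover's, tilt under 0.12 rad, no higher than nesting allows. Scraper in the guard within 7 mm of home, 15 mm of the middle, 0.2 rad (x of hub_a_center in the frame of bin between -0.125 and 0.125 m and y of hub_a_center in the frame of bin between -0.175 and 0.175 m and z of hub_a_center in the frame of bin between 0 and 0.16 m and linear speed of each of hub_a, hub_b, hub_c, cover_0, cover_a, cover_b, cover_c, cover_d, scraper below 0.03 m/s and x of hub_b_center in the frame of bin between -0.125 and 0.125 m and y of hub_b_center in the frame of bin between -0.175 and 0.175 m and z of hub_b_center in the frame of bin between 0 and 0.16 m and x of hub_c_center in the frame of bin between -0.125 and 0.125 m and y of hub_c_center in the frame of bin between -0.175 and 0.175 m and z of hub_c_center in the frame of bin between 0 and 0.16 m and horizontal distance between each of cover_0_center, cover_a_center, cover_b_center, cover_c_center, cover_d_center and stand_top below 0.008 m and angle between each of cover_0_center, cover_a_center, cover_b_center, cover_c_center, cover_d_center's own z axis and vertical below 0.12 rad and z of each of cover_0_center, cover_a_center, cover_b_center, cover_c_center, cover_d_center in the frame of stand_top below 0.081 m and z of each of cover_a_center, cover_b_center, cover_c_center, cover_d_center in the frame of stand_top above 0.012 m and horizontal distance between each of cover_a_center, cover_b_center, cover_c_center, cover_d_center and cover_0_center below 0.008 m and x of scraper_tip in the frame of guard_mouth above 0.038 m and x of scraper_grip in the frame of guard_mouth between -0.0595 and -0.045 m and y of scraper_grip in the frame of guard_mouth between -0.015 and 0.015 m and z of scraper_grip in the frame of guard_mouth between -0.008 and 0.008 m and angle between the x axis of scraper_grip and the x axis of guard_mouth, either way round below 0.2 rad); the robot touches nothing.
It fails at once if A hub is lifted more than 30 mm off the bench instead of being slid (height (world z) of any of hub_a_center, hub_b_center, hub_c_center above 0.055 m).
It fails at once if A bystander (spoke bundle or backing plate) is moved more than 30 mm (distance of any of spokes_1, spokes_2, backing_plate from where it was at the start of the episode above 0.03 m).
It fails at once if A hub falls beside the bin (height (world z) of hub_a_center below -0.22 m or height (world z) of hub_b_center below -0.22 m or height (world z) of hub_c_center below -0.22 m).
Of hub_a, hub_b, hub_c only 2 to 3 are there at a start; the rules pass over those that are not, and their reading is None.
Of cover_a, cover_b, cover_c, cover_d only 3 to 4 are there at a start; the rules pass over those that are not, and their reading is None.
At some moment in a run one of hub_a, hub_b, hub_c, scraper may be knocked a few centimetres aside while the robot is not near it.
It also fails if it takes over 210 s, if anything falls off the work surface, if the arm or the gripper's body presses on something with over 40 N, if the wrist force passes 120 N, or if a joint passes its speed limit or range.

## Robot

A 6-joint arm with a two-finger parallel gripper is mounted at the origin on the work surface. World frame = base frame: x ahead of the robot, y to its left, z up, the work surface at z = 0. Lengths are in m, angles in rad, forces in N, time in s.
With the tool pointing down it reaches from about 0.325 to 1 m from the base axis. Payload 5.1 kg.
Tool frame: the origin (TCP) lies midway between the tips of the shut fingers; the grasp point (between the pads) lies 19 mm behind it; z points along the fingers, y is the direction in which the jaws open and shut (so a half turn about z gives the same grasp; the last joint's range is limited). The gripper opens to 85 mm and grips with 20 to 120 N. Pads are 22 mm wide; open, the fingers measure 114 mm over their backs; the gripper's body (76 mm by 85 mm) begins 54 mm behind the grasp point. The pads swing forward as they close: fully open they stand 13 mm farther back than shut.
Start: joints at [-0.083, 0.124, 1.65, -0, 1.367, -0.083], TCP at [0.65, -0, 0.231] pointing down, gripper open.
Joint ranges: [-2.61, 2.61], [-1.02, 2.33], [0.03, 2.71], [-1.35, 4.49], [0.32, 2.68], [-2.91, 2.91]. Speed limits (rad/s): [2.57, 2.57, 3.14, 3.14, 3.14, 3.14].

## Interface

Orientations are given as a unit quaternion [x, y, z, w].
In Python, from station import readout, get_image, job, finder gives the robot as it stands.
- The arm moves only by the shell command python3 -m crank 'ROWS'. ROWS is JSON, a list that holds one entry, the list of rows, each a list of 7 numbers: the turn, a rotation vector about the world's x, y, z in rad, then the shift along the world's x, y, z in cm, then the finger opening in cm, from 0 to 8.54. A call has 1 to 5 rows; each row shifts and turns the commanded pose from where the row before left it; what a row does not reach is not made up. A row lasts 1/8 s, in which the tool goes at most 62.5 mm and 10.7 degrees, less where a joint would pass 70% of its speed; a pose out of reach is approached as far as the arm can. A call with a gripper value outside its range is refused whole. The fingers move at their own pace and stop on an object; the grip force is fixed at half the most. Time passes only in rows, so rows that do not move let the fingers close. It gives the time, the measured TCP pose, the force and the opening at its end, in the units of the state.
- readout.state(): the state, without advancing time (a new reading comes with each control period).
- get_image(name): name is "scene" or "side" or "wrist"; returns a dict with "color" (384x512x3 uint8, red, green, blue), "mtx" (3x3 intrinsics, pixels), "D" ([k1, k2, p1, p2, k3] as OpenCV has them; the pictures are not rectified), "extrinsics" (4x4, takes a point from world to camera coordinates); the wrist camera has in their place "hand_eye" (4x4, takes a point from camera to tool coordinates, whose origin is the TCP and whose axes are the flange's). Camera axes: x right, y up, looking along -z (the intrinsics and any distortion apply to the point x, -y, -z); pixel columns grow to the right and rows downward; lengths in m; the calibration is good to about 2 mm. A picture is of the moment at which its call begins: read the wrist's pose just before it. There is no depth.
- job.job_done(): hands the job in, once; it reports no verdict.
Trained networks look in a picture, given as the dict that the camera call returned (one of the last four; its "shot" number tells which), for a name from the list of things; names that differ only in an ending like _2 or _b are one class to them, and where a whole thing is asked for, a point or a joint stands for the part that bears it (a point fixed in the world has none). Each returns a list of dicts, best first, with "score" (0 to 1); they miss things now and then, are a little off and sometimes report something else, mostly with a low value. They report only what shows in the picture. A call takes as long as a camera call. They do not tell look-alikes from the thing itself.
- finder.boxes_of(label, picture): "point" ([x, y, z] in m, in the coordinates of the camera as it stood for that picture, good to about 4 mm: the middle of the surface that is visible of it).
- finder.outline_of(label, picture): "region" (384x512 bool, what is visible of it).
- finder.landmark_of(label, picture): "point" ([x, y, z] in m, in the coordinates of the camera as it stood for that picture, good to about 4 mm: a listed point, or the origin of a listed thing).
The state is a dict: "t": time; "qpos": joint angles; "dq": joint speeds; "joint_efforts": joint torques, N m; "tool_pos": TCP position; "eef_rot": TCP orientation; "ft_force": force on the tool from outside, world axes, zero at the start; "torque": the same for the moment, N m; "width": finger opening in m.
Only numpy, scipy, OpenCV 4.12 (cv2) and the standard library are available. Lean on these libraries where they do the work, as an engineer would, in place of code of your own. Each camera call takes 0.05 s, during which the arm holds its last target.

## Working session

There is one attempt and no reset: what is moved stays moved. The work goes in short steps, Python scripts to look and compute and a shell command to move; the robot and the scene stay as the last step left them, time stands still between calls to the robot, and variables do not carry over. Pictures are saved under pics/ and viewed, and the job is handed in when it is done.

```bash
ls; mkdir -p pics
cat > h.py <<'E'
import numpy as np, cv2
from station import readout, get_image, job, finder
from scipy.spatial.transform import Rotation as R
def w2c(p): return p
def towld(pic,pt,st=None):
    pt=np.append(np.array(pt,float),1)
    if 'extrinsics' in pic: return (np.linalg.inv(np.array(pic['extrinsics']))@pt)[:3]
    T=np.eye(4); T[:3,:3]=R.from_quat(st['eef_rot']).as_matrix(); T[:3,3]=st['tool_pos']
    return (T@np.array(pic['hand_eye'])@pt)[:3]
def camT(pic,st=None):
    if 'extrinsics' in pic: return np.linalg.inv(np.array(pic['extrinsics']))
    T=np.eye(4); T[:3,:3]=R.from_quat(st['eef_rot']).as_matrix(); T[:3,3]=st['tool_pos']
    return T@np.array(pic['hand_eye'])
def pix2z(pic,uv,z,st=None):
    T=camT(pic,st); u=cv2.undistortPoints(np.array([[uv]],float),np.array(pic['mtx']),np.array(pic['D']))[0,0]
    d=T[:3,:3]@np.array([u[0],-u[1],-1]); o=T[:3,3]
    return o+d*(z-o[2])/d[2]
def proj(pic,p,st=None):
    c=np.linalg.inv(camT(pic,st))@np.append(p,1)
    q,_=cv2.projectPoints(np.array([[c[0],-c[1],-c[2]]]),np.zeros(3),np.zeros(3),np.array(pic['mtx']),np.array(pic['D']))
    return q[0,0]
def save(pic,name,scale=1.5):
    im=cv2.cvtColor(pic['color'],cv2.COLOR_RGB2BGR)
    cv2.imwrite('pics/'+name,cv2.resize(im,None,fx=scale,fy=scale))
E
python3 - <<'E'
from h import *
st=readout.state(); print(st)
for n in ['scene','side','wrist']:
    s=readout.state(); p=get_image(n); save(p,'a_'+n+'.png'); 
    if n!='wrist': print(n,camT(p)[:3,3].round(2))
    L=['hub_a_center','cover_a_center','cover_0_center','stand_top','bin','scraper_grip','scraper_tip','guard_mouth','backing_plate','spokes_1']
    for l in L:
        for d in finder.landmark_of(l,p):
            w=towld(p,d['point'],s); print(n,l,round(d['score'],2),w.round(3),proj(p,w,s).round(0))
E
```

```text
pics
{'t': 0.0, 'qpos': array([-8.25949123e-02,  1.24520148e-01,  1.65170583e+00, -5.58499190e-05,
        1.36747380e+00, -8.26397682e-02]), 'dq': array([ 0.00077497, -0.00079849,  0.00209057, -0.00107761,  0.00045547,
        0.00046038]), 'joint_efforts': array([ 3.96925461e-04, -4.23608243e+01, -3.65454090e+01,  2.94756808e-05,
        6.89593100e-03,  2.82237529e-06]), 'tool_pos': array([6.49381075e-01, 1.03547781e-05, 2.30024456e-01]), 'eef_rot': array([ 7.07086522e-01,  7.07126255e-01, -7.01826155e-04, -7.86244807e-04]), 'ft_force': array([ 0.4217023 ,  0.04218221, -0.59462441]), 'torque': array([ 0.0316346 , -0.03755436, -0.03122845]), 'width': 0.08565985344303485}
scene [0.99 1.07 0.96]
scene hub_a_center 0.9 [0.215 0.424 0.027] [387. 198.]
scene hub_a_center 0.83 [0.473 0.706 0.024] [379. 310.]
scene hub_a_center 0.76 [0.552 0.211 0.026] [251. 193.]
scene cover_a_center 0.57 [0.44  0.221 0.018] [285. 185.]
scene cover_0_center 0.6 [0.384 0.376 0.03 ] [330. 208.]
scene stand_top 0.57 [0.381 0.373 0.025] [331. 208.]
scene stand_top 0.42 [ 0.446 -0.188  0.017] [225. 117.]
scen
[... 590 characters left out ...]
.66 [0.474 0.704 0.021] [183. 129.]
side cover_a_center 0.66 [0.44  0.222 0.016] [235. 181.]
side cover_a_center 0.23 [ 0.43  -0.048  0.018] [276. 217.]
side cover_0_center 0.59 [0.385 0.373 0.025] [203. 166.]
side stand_top 0.44 [0.374 0.375 0.024] [200. 167.]
side bin 0.96 [ 0.791  0.102 -0.195] [320. 208.]
side scraper_grip 0.96 [ 0.374 -0.373  0.011] [328. 281.]
side scraper_tip 0.74 [ 0.475 -0.385  0.012] [356. 269.]
side guard_mouth 0.89 [ 0.583 -0.332  0.008] [367. 246.]
side spokes_1 0.74 [ 0.288  0.245 -0.001] [198. 195.]
wrist bin 0.76 [ 0.793  0.102 -0.196] [338.  72.]
wrist scraper_grip 0.95 [ 0.373 -0.372  0.011] [ 85. 382.]
wrist spokes_1 0.84 [ 0.284 -0.252  0.003] [ 15. 317.]
```

View pics/a_scene.png

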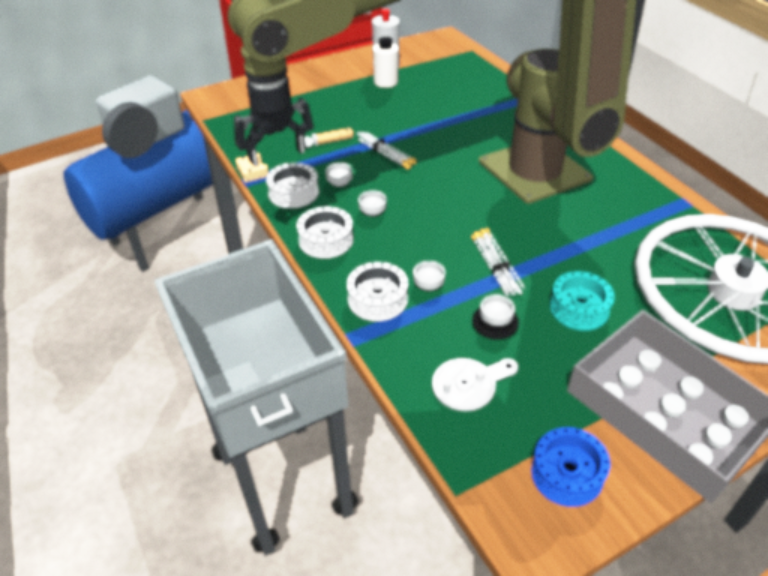

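View pics/a_side.png

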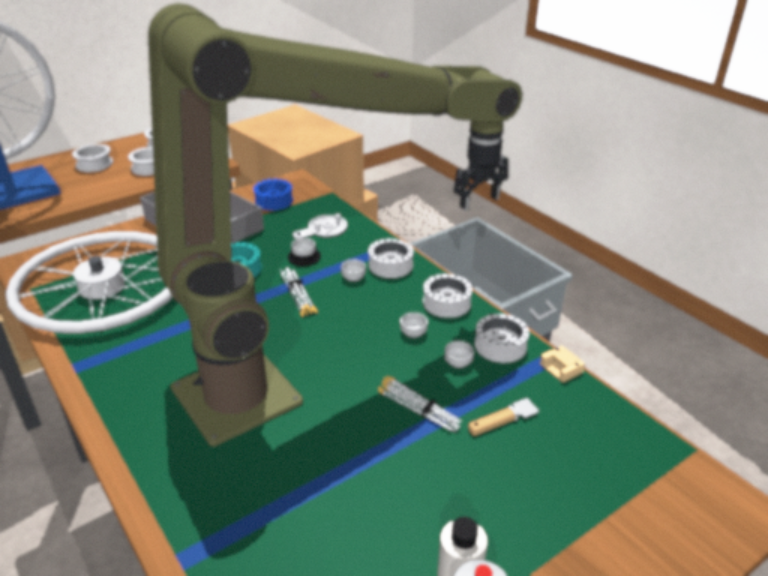

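View pics/a_wrist.png

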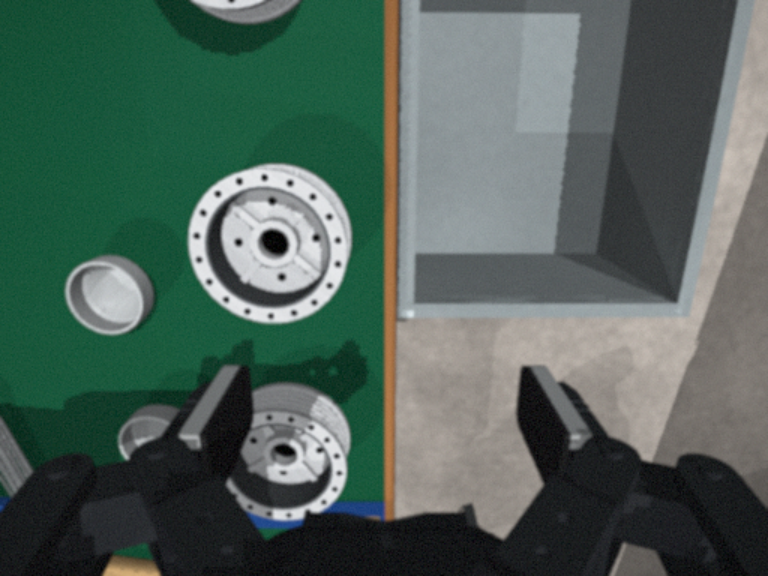

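The view shows three silver hubs in a row near the far edge. Three covers lie behind them and a fourth is in the black stand. The scraper and guard are on the right. The turquoise and blue hubs are decoys.

```bash
python3 - <<'E'
from h import *
s=readout.state(); p=get_image('wrist')
T=camT(p,s); print('cam',T[:3,3].round(3)); print(T[:3,:3].round(2))
print(np.array(p['hand_eye']).round(3))
for l in ['hub_a_center','cover_a_center']:
    for f in ('boxes_of','landmark_of'):
        for d in getattr(finder,f)(l,p): 
            w=towld(p,d['point'],s); print(f,l,round(d['score'],2),w.round(3),(proj(p,w,s)*1.5).round())
print('hub',pix2z(p,(272/1.5,243/1.5),.046,s).round(3), pix2z(p,(287/1.5,450/1.5),.046,s).round(3))
print('cov',pix2z(p,(110/1.5,293/1.5),.034,s).round(3))
q=get_image('scene')
for u in [(378,283),(325,227),(292,180)]: print('hub',pix2z(q,(u[0]/1.5,u[1]/1.5),.046).round(3))
for u in [(430,270),(372,199),(340,171),(498,303)]: print('cov',pix2z(q,(u[0]/1.5,u[1]/1.5),.034).round(3))
E
python3 -m crank '[[[0,0,0,-6,-2,2,8.5],[0,0,0,-6,-2,2,8.5],[0,0,0,-6,-2,2,8.5],[0,0,0,-2,-2,0,8.5],[0,0,0,0,0,0,8.5]]]'
python3 - <<'E'
from h import *
s=readout.state(); p=get_image('wrist'); save(p,'b_wrist.png')
print(s['tool_pos'],s['t'])
for l in ['hub_a_center','cover_a_center']:
    for f in ('boxes_of','landmark_of'):
        for d in getattr(finder,f)(l,p): 
            w=towld(p,d['point'],s); print(f,l,round(d['score'],2),w.round(3),(proj(p,w,s)*1.5).round())
E
```

```text
cam [0.65  0.081 0.374]
[[ 1.   -0.    0.  ]
 [-0.    0.95  0.31]
 [-0.   -0.31  0.95]]
[[-0.     0.95   0.313  0.081]
 [ 1.    -0.     0.001 -0.   ]
 [ 0.001  0.313 -0.95  -0.143]
 [ 0.     0.     0.     1.   ]]
boxes_of hub_a_center 0.76 [0.557 0.154 0.025] [247.  13.]
hub [ 0.568 -0.     0.046] [ 0.566 -0.182  0.046]
cov [ 0.433 -0.044  0.034]
hub [0.55  0.214 0.046]
hub [0.567 0.008 0.046]
hub [ 0.561 -0.187  0.046]
cov [0.435 0.22  0.034]
cov [ 0.427 -0.045  0.034]
cov [ 0.442 -0.181  0.034]
cov [0.37  0.362 0.034]
t: 2.58
tool_pos: [0.4597, -0.0773, 0.2887]
eef_rot: [0.708, 0.706, 0.001, 0.001]
ft_force: [0.1, -0.3, -0.1]
width: 0.0848
[ 0.45967859 -0.07730641  0.28865338] 2.575
```

View pics/b_wrist.png

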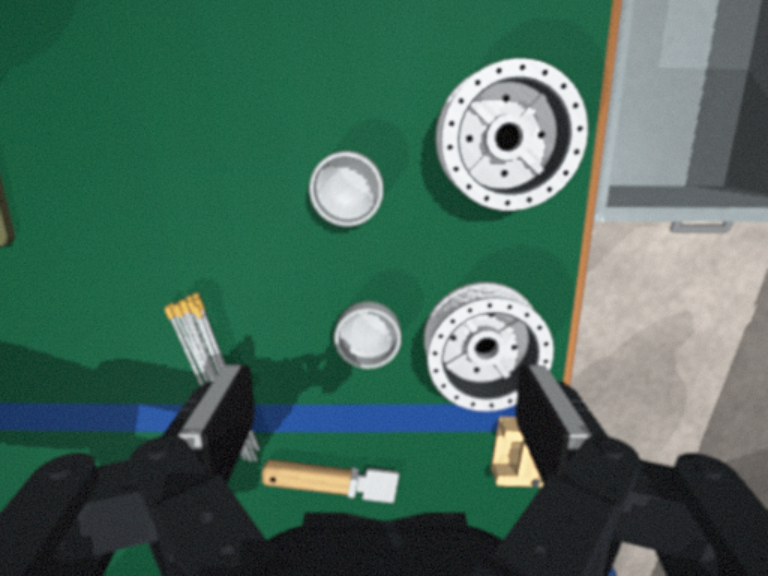

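Both near covers, hubs 2 and 3, the scraper and the guard are visible. I'll work out the cover positions precisely.

```bash
cat >> h.py <<'E'
def rim(pic,guess,z,r,st=None,rng=0.012,n=120):
    """best circle centre (world xy) at height z, radius r: maximise outward bright->dark gradient"""
    g=cv2.GaussianBlur(cv2.cvtColor(pic['color'],cv2.COLOR_RGB2HSV)[:,:,1],(3,3),0).astype(float)
    from scipy.ndimage import map_coordinates
    from scipy.optimize import minimize
    a=np.linspace(0,2*np.pi,n,endpoint=False)
    Ti=np.linalg.inv(camT(pic,st))
    def samp(c,rr):
        P=np.c_[c[0]+rr*np.cos(a),c[1]+rr*np.sin(a),np.full(n,z),np.ones(n)]@Ti.T
        q,_=cv2.projectPoints(np.c_[P[:,0],-P[:,1],-P[:,2]],np.zeros(3),np.zeros(3),np.array(pic['mtx']),np.array(pic['D']))
        q=q[:,0]; return map_coordinates(g,[q[:,1],q[:,0]],order=1,mode='nearest')
    def f(c):
        d=samp(c,r+.0018)-samp(c,r-.0018); return -np.mean(np.clip(d,-20,60))
    best=min(((f((guess[0]+dx,guess[1]+dy)),guess[0]+dx,guess[1]+dy) for dx in np.arange(-rng,rng,.0015) for dy in np.arange(-rng,rng,.0015)))
    m=minimize(lambda c:f(c),best[1:],method='Nelder-Mead',options=dict(initial_simplex=[best[1:],(best[1]+.001,best[2]),(best[1],best[2]+.001)]))
    return m.x.round(4),round(-m.fun,1)
E
python3 - <<'E'
from h import *
s=readout.state(); p=get_image('wrist')
print(s['tool_pos'].round(4))
print('c1',pix2z(p,(346/1.5,189/1.5),.034,s).round(4),rim(p,(.43,-.045),.034,.031,s))
print('c2',pix2z(p,(367.5/1.5,335/1.5),.034,s).round(4),rim(p,(.441,-.183),.034,.031,s))
print('h2',pix2z(p,(511/1.5,135/1.5),.046,s).round(4),rim(p,(.568,0),.046,.058,s))
print('h3',pix2z(p,(489/1.5,352/1.5),.046,s).round(4),rim(p,(.565,-.185),.046,.058,s))
for u in [(264,472),(349,483),(359,469),(398,474),(395,502)]: print(pix2z(p,(u[0]/1.5,u[1]/1.5),.012 if u[0]>355 else .02,s).round(4))
q=get_image('scene'); r=get_image('side')
for g in [(.43,-.045),(.441,-.183),(.437,.22)]: print(rim(q,g,.034,.031),rim(r,g,.034,.031))
for g in [(.38,.37)]: print(rim(q,g,.044,.031),rim(r,g,.044,.031))
for g in [(.568,0),(.565,-.185),(.55,.214)]: print(rim(q,g,.046,.058),rim(r,g,.046,.058))
E
```

```text
[ 0.461  -0.0761  0.2874]
c1 [ 0.4278 -0.0461  0.034 ] (array([ 0.427, -0.048]), np.float64(60.0))
c2 [ 0.4446 -0.182   0.034 ] (array([ 0.4435, -0.1866]), np.float64(43.8))
h2 [ 0.5611 -0.0016  0.046 ] (array([ 0.5629, -0.0048]), np.float64(49.4))
h3 [ 0.5571 -0.1935  0.046 ] (array([ 0.5508, -0.1861]), np.float64(32.1))
[ 0.3292 -0.3533  0.02  ]
[ 0.4217 -0.3676  0.02  ]
[ 0.4324 -0.3554  0.012 ]
[ 0.4757 -0.3622  0.012 ]
[ 0.4727 -0.4017  0.012 ]
(array([ 0.4247, -0.052 ]), np.float64(28.4)) (array([ 0.4249, -0.0443]), np.float64(22.8))
(array([ 0.4397, -0.1916]), np.float64(24.9)) (array([ 0.4425, -0.1846]), np.float64(25.6))
(array([0.4377, 0.2178]), np.float64(31.6)) (array([0.4383, 0.2236]), np.float64(20.6))
(array([0.3812, 0.3729]), np.float64(27.7)) (array([0.3829, 0.3731]), np.float64(15.9))
(array([ 0.5618, -0.0117]), np.float64(28.3)) (array([ 5.61e-01, -4.00e-04]), np.float64(14.5))
(array([ 0.5526, -0.205 ]), np.float64(21.8)) (array([ 0.5567, -0.1975]), np.float64(17.2))
(array([0.548, 0.206]), np.float64(32.5)) (array([0.5481, 0.216 ]), np.float64(15.4))
```

```bash
python3 -m crank '[[[0,0,0,-1.7,1.5,-4,8.5],[0,0,0,-1.65,1.4,-4,8.5],[0,0,0,0,0,-5,8.5],[0,0,0,0,0,-5,8.5],[0,0,0,0,0,0,8.5]]]'
python3 - <<'E'
from h import *
s=readout.state(); p=get_image('wrist');save(p,'c.png')
print(s['tool_pos'].round(4), R.from_quat(s['eef_rot']).as_matrix().round(3))
E
```

```text
t: 3.6
tool_pos: [0.4235, -0.0465, 0.1036]
eef_rot: [0.707, 0.707, -0.003, -0.004]
ft_force: [0.7, 0.5, 0.2]
width: 0.0852
[ 0.4235 -0.0465  0.1036] [[-0.001  1.    -0.01 ]
 [ 1.     0.001  0.002]
 [ 0.002 -0.01  -1.   ]]
```

View pics/c.png

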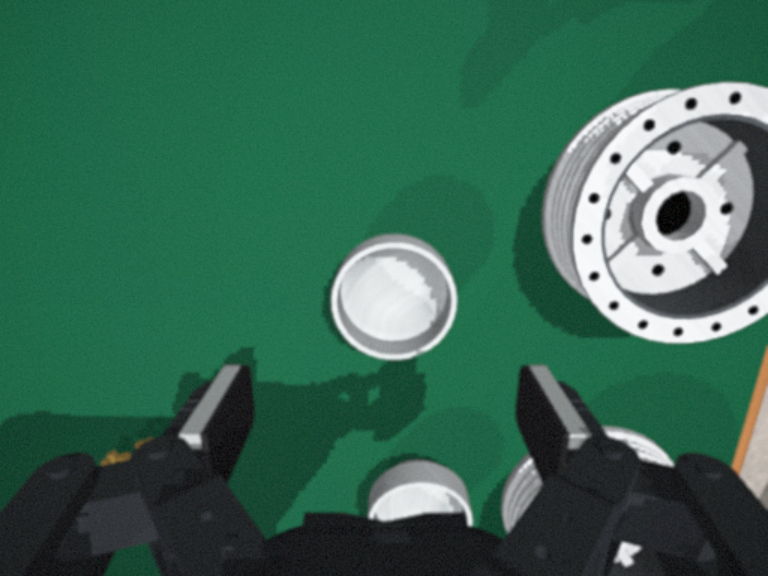

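Run:
```python
from h import *
s=readout.state(); p=get_image('wrist')
print(s['tool_pos'].round(4),pix2z(p,(394.5/1.5,300/1.5),.034,s).round(4),rim(p,(.4275,-.047),.034,.031,s))
```

```text
[ 0.4259 -0.0471  0.1068] [ 0.4304 -0.0485  0.034 ] (array([ 0.427 , -0.0463]), np.float64(56.8))
```

```bash
python3 -m crank '[[[0,0,0,0.15,0,-3.5,8.5],[0,0,0,0,0,-3.5,8.5],[0,0,0,0,0,-2.48,8.5],[0,0,0,0,0,0,8.5],[0,0,0,0,0,0,5.0]]]'
python3 -m crank '[[[0,0,0,0,0,0,5],[0,0,0,0,0,0,5],[0,0,0,0,0,0,5],[0,0,0,0,0,0,5],[0,0,0,0,0,0,5]]]'
```

```text
t: 4.32
tool_pos: [0.4308, -0.0481, 0.0157]
eef_rot: [0.707, 0.707, 0.001, 0.002]
ft_force: [-3.1, 0.7, 3.2]
width: 0.0691
t: 4.95
tool_pos: [0.4309, -0.0481, 0.0166]
eef_rot: [0.707, 0.707, 0.001, 0.002]
ft_force: [-1.8, 1.2, 9.4]
width: 0.06
```

```bash
python3 -m crank '[[[0,0,0,0,0,2,5],[0,0,0,0,0,3,5],[0,0,0,0,0,4,5],[0,0,0,0,0,4,5],[0,0,0,0,0,0,5]]]'
python3 -m crank '[[[0,0,0,-1,5,2,5],[0,0,0,-1,6,2,5],[0,0,0,-1,6,0,5],[0,0,0,-1,6,0,5],[0,0,0,-1,6,0,5]]]'
python3 -m crank '[[[0,0,0,0,2,0,5],[0,0,0,0,0,0,5],[0,0,0,0,0,0,5]]]'
python3 - <<'E'
from h import *
s=readout.state(); p=get_image('wrist');save(p,'d.png')
print(s['tool_pos'].round(4), s['width'],s['ft_force'])
for l in ['cover_0_center','stand_top']:
   for d in finder.landmark_of(l,p):
            w=towld(p,d['point'],s); print(l,round(d['score'],2),w.round(3),(proj(p,w,s)*1.5).round())
for z in (.04,.044): print(rim(p,(.38,.37),z,.031,s))
E
```

```text
t: 5.58
tool_pos: [0.4317, -0.0483, 0.1489]
eef_rot: [0.707, 0.707, 0.003, 0.005]
ft_force: [0.1, 0.6, -1.5]
width: 0.06
t: 6.2
tool_pos: [0.3777, 0.2428, 0.1825]
eef_rot: [0.707, 0.707, 0.0, 0.0]
ft_force: [0.4, 0.3, -0.4]
width: 0.0603
t: 6.58
tool_pos: [0.3784, 0.2602, 0.1821]
eef_rot: [0.707, 0.707, -0.001, 0.0]
ft_force: [0.1, -0.1, -0.3]
width: 0.0601
[0.3784 0.2602 0.1821] 0.06009922995582206 [ 0.09293363 -0.09444408 -0.31577491]
cover_0_center 0.67 [0.383 0.378 0.028] [393.  60.]
(array([0.3726, 0.3708]), np.float64(24.0))
(array([0.3744, 0.3667]), np.float64(24.2))
```

View pics/d.png

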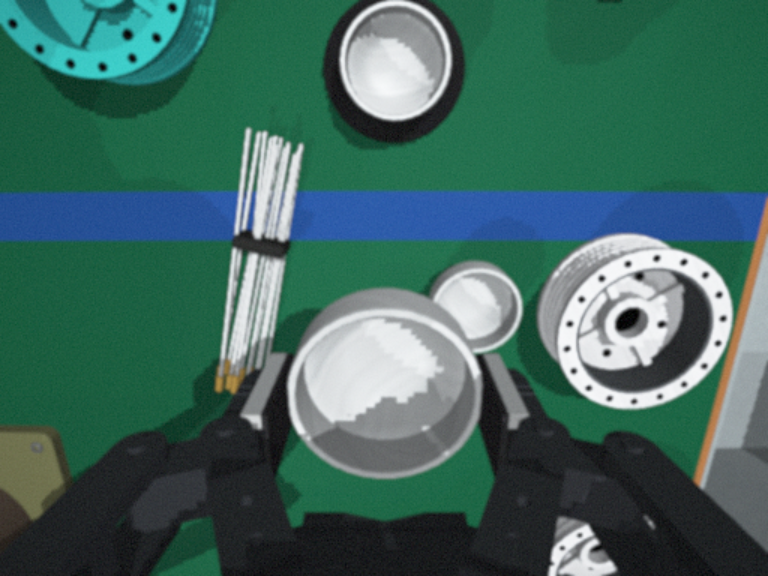

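Run:
```python
from h import *
s=readout.state(); p=get_image('wrist')
print(s['tool_pos'].round(4))
print('stand',pix2z(p,(396/1.5,60.5/1.5),.044,s).round(4))
for z in (.015,.0175,.02): print('held',z,pix2z(p,(385/1.5,393.5/1.5),s['tool_pos'][2]+z,s).round(4)-s['tool_pos'].round(4), pix2z(p,(289/1.5,390/1.5),s['tool_pos'][2]+z,s)[0]-pix2z(p,(481/1.5,390/1.5),s['tool_pos'][2]+z,s)[0])
```

```text
[0.3788 0.26   0.1824]
stand [0.3852 0.3758 0.044 ]
held 0.015 [0.     0.0005 0.015 ] -0.06075260147632944
held 0.0175 [0.     0.0021 0.0175] -0.05956259655220625
held 0.02 [0.     0.0037 0.02  ] -0.058372591628083004
```

```bash
python3 -m crank '[[[0,0,0,0.25,4,0,5],[0,0,0,0.3,4,0,5],[0,0,0,0,3.4,-3,5],[0,0,0,0,0,-4,5],[0,0,0,0,0,-2.7,5]]]'
python3 -m crank '[[[0,0,0,0,0,0,5],[0,0,0,0,0,0,5],[0,0,0,0,0,0,5]]]'
python3 - <<'E'
from h import *
s=readout.state(); p=get_image('wrist');save(p,'e.png')
print(s['tool_pos'].round(4), s['width'],s['ft_force'])
q=get_image('scene');im=q['color'][100:300,230:430]; 
a=cv2.resize(cv2.cvtColor(im,cv2.COLOR_RGB2BGR),None,fx=3,fy=3,interpolation=cv2.INTER_CUBIC); cv2.imwrite('pics/e2.png',a)
E
```

```text
t: 7.4
tool_pos: [0.3837, 0.3742, 0.0836]
eef_rot: [0.707, 0.707, -0.001, -0.0]
ft_force: [-0.5, -0.5, -0.3]
width: 0.06
t: 7.78
tool_pos: [0.3854, 0.3756, 0.0877]
eef_rot: [0.707, 0.707, 0.002, 0.0]
ft_force: [-1.1, 0.5, -0.0]
width: 0.0605
[0.3854 0.3756 0.0877] 0.06054246251533466 [-1.1498045   0.4572592  -0.03488001]
```

View pics/e.png

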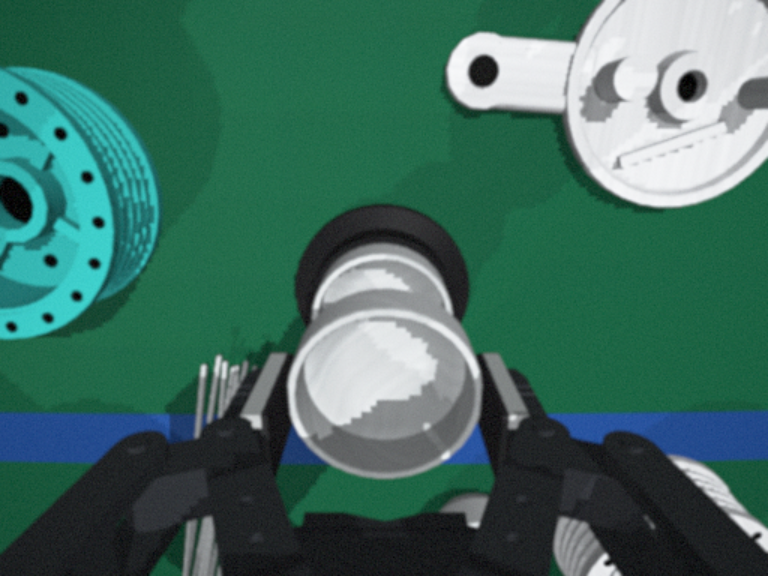

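View pics/e2.png

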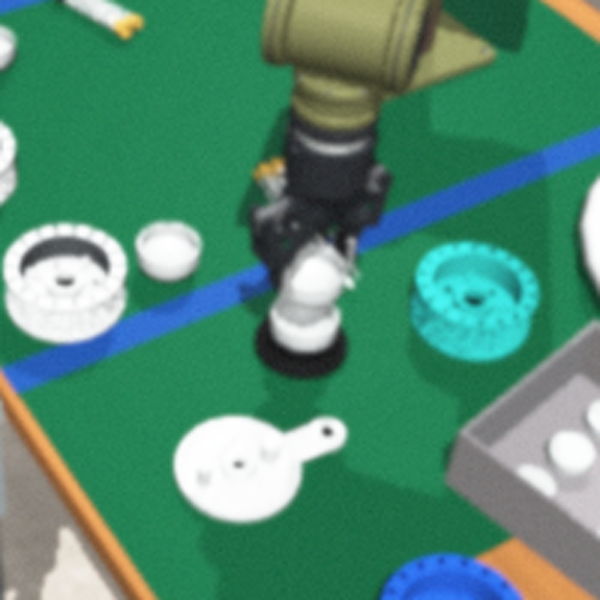

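Run:
```python
from h import *
s=readout.state(); p=get_image('wrist')
print(s['tool_pos'].round(4))
print('foot top',pix2z(p,(382.5/1.5,205/1.5),.008,s).round(4)-[0,.045,0])
print('rim top',pix2z(p,(382.5/1.5,252/1.5),.044,s).round(4)-[0,.031,0])
print('foot l/r',pix2z(p,(296/1.5,280/1.5),.008,s).round(4),pix2z(p,(469/1.5,280/1.5),.008,s).round(4))
for x,y in ((385,393.5),(385,310),(385,477)): print('held',(pix2z(p,(x/1.5,y/1.5),s['tool_pos'][2]+.0174,s)-s['tool_pos']).round(4))
```

```text
[0.385  0.3755 0.0872]
foot top [0.384  0.3755 0.008 ]
rim top [0.3841 0.3758 0.044 ]
foot l/r [0.3402 0.3825 0.008 ] [0.4277 0.3825 0.008 ]
held [-0.      0.002   0.0174]
held [-0.      0.03    0.0174]
held [-0.     -0.0301  0.0174]
```

```bash
python3 -m crank '[[[0,0,0,-0.1,0,-2,5],[0,0,0,0,0,-1,5],[0,0,0,0,0,-0.6,5],[0,0,0,0,0,-0.4,5],[0,0,0,0,0,0,5]]]'
python3 -m crank '[[[0,0,0,0,0,-0.3,5],[0,0,0,0,0,0,5]]]'
```

```text
t: 8.55
tool_pos: [0.3831, 0.3751, 0.0456]
eef_rot: [0.707, 0.707, -0.0, -0.0]
ft_force: [-0.3, 0.1, -0.8]
width: 0.0599
t: 8.8
tool_pos: [0.3837, 0.3755, 0.0447]
eef_rot: [0.707, 0.707, 0.0, 0.0]
ft_force: [-3.7, -2.4, 8.8]
width: 0.0598
```

Contact happens at the expected seated height (8.8 N at z = 0.0447). I'll release, retreat and look.

```bash
python3 -m crank '[[[0,0,0,0,0,0,6.5],[0,0,0,0,0,0,8],[0,0,0,0,0,0,8.5],[0,0,0,0,0,3,8.5],[0,0,0,0,-2,4,8.5]]]'
python3 -m crank '[[[0,0,0,1,-5,3,8.5],[0,0,0,1,-5,2,8.5],[0,0,0,1,-5,0,8.5],[0,0,0,1,-3,0,8.5],[0,0,0,0,0,0,8.5]]]'
python3 -m crank '[[[0,0,0,0,0,0,8.5],[0,0,0,0,0,0,8.5]]]'
python3 - <<'E'
from h import *
s=readout.state(); p=get_image('wrist');save(p,'f.png')
print(s['tool_pos'].round(4), s['width'],s['ft_force'])
q=get_image('scene');im=q['color'][100:300,230:430]; 
a=cv2.resize(cv2.cvtColor(im,cv2.COLOR_RGB2BGR),None,fx=3,fy=3,interpolation=cv2.INTER_CUBIC); cv2.imwrite('pics/f2.png',a)
print(rim(p,(.438,.22),.034,.031,s))
E
```

```text
t: 9.43
tool_pos: [0.3824, 0.3548, 0.1121]
eef_rot: [0.707, 0.708, -0.001, -0.0]
ft_force: [0.7, -0.3, -0.6]
width: 0.0846
t: 10.05
tool_pos: [0.4235, 0.1735, 0.1626]
eef_rot: [0.708, 0.706, 0.0, 0.0]
ft_force: [-0.1, 0.1, -0.2]
width: 0.0852
t: 10.3
tool_pos: [0.4228, 0.1759, 0.1624]
eef_rot: [0.707, 0.708, -0.0, -0.0]
ft_force: [-0.2, -0.7, 0.2]
width: 0.0849
[0.4228 0.1759 0.1624] 0.08492021137167638 [-0.15645523 -0.66186591  0.23610452]
(array([0.4395, 0.2215]), np.float64(60.0))
```

View pics/f.png

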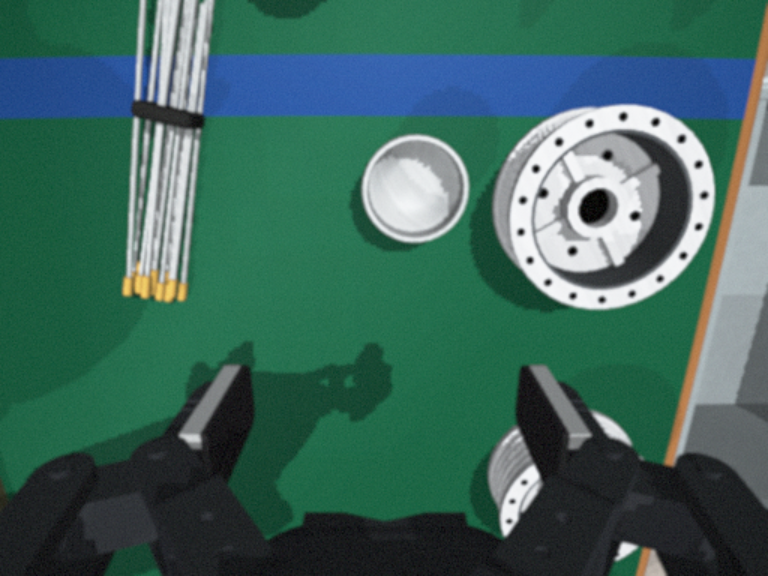

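View pics/f2.png

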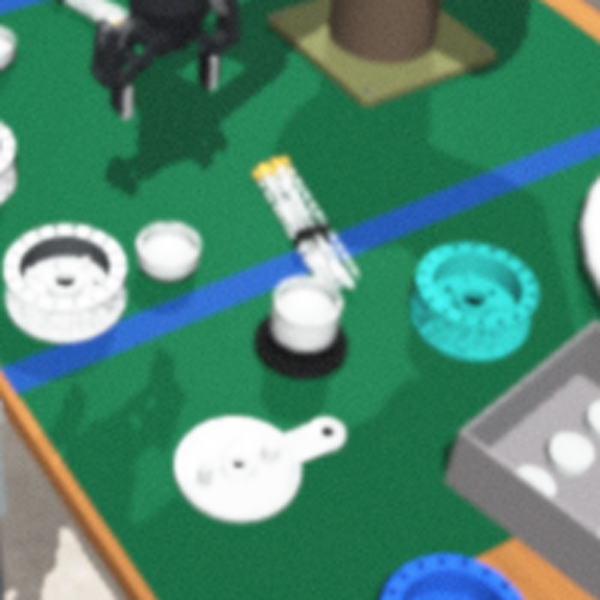

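```bash
python3 -m crank '[[[0,0,-0.175,0.4,1.2,-1,8.5],[0,0,-0.175,0.4,1.2,-1,8.5],[0,0,-0.175,0.4,1.2,-1,8.5],[0,0,-0.175,0.42,0.9,-1,8.5],[0,0,-0.175,0,0,-2,8.5]]]'
python3 -m crank '[[[0,0,0,0,0,0,8.5],[0,0,0,0,0,0,8.5]]]'
python3 - <<'E'
from h import *
s=readout.state(); p=get_image('wrist');save(p,'g.png')
print(s['tool_pos'].round(4), s['width'],s['qpos'].round(2),R.from_quat(s['eef_rot']).as_matrix().round(3))
print(rim(p,(.438,.22),.034,.031,s))
E
```

```text
t: 11.02
tool_pos: [0.4401, 0.2215, 0.103]
eef_rot: [0.941, 0.339, 0.001, -0.0]
ft_force: [-0.3, 1.0, -0.5]
width: 0.0853
t: 11.28
tool_pos: [0.4395, 0.2204, 0.1031]
eef_rot: [0.94, 0.342, 0.0, -0.0]
ft_force: [-0.5, 0.5, -0.6]
width: 0.0851
[0.4395 0.2204 0.1031] 0.08508264627017353 [ 0.36 -0.11  2.11  0.    1.14  1.23] [[ 0.766  0.643  0.   ]
 [ 0.643 -0.766  0.   ]
 [ 0.     0.    -1.   ]]
(array([0.4415, 0.2224]), np.float64(58.1))
```

View pics/g.png

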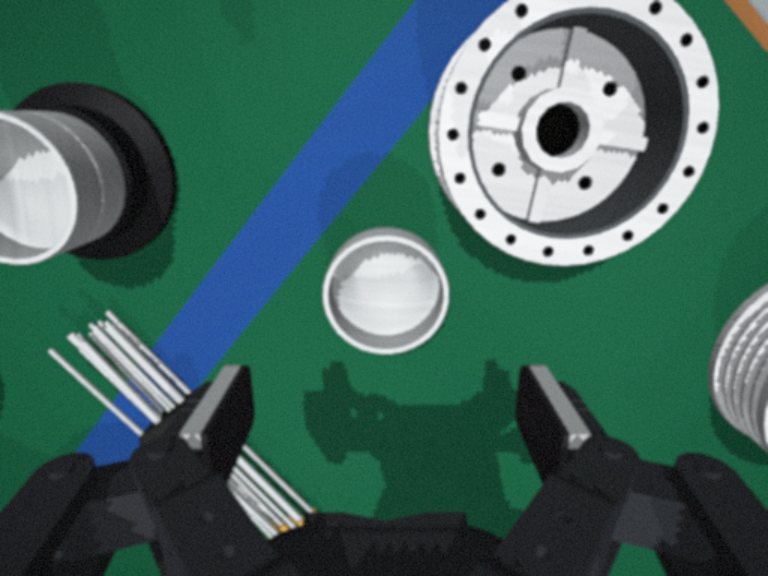

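```bash
python3 - <<'E'
from h import *
s=readout.state(); p=get_image('wrist')
print(s['tool_pos'].round(4),pix2z(p,(386/1.5,294/1.5),.034,s).round(4))
E
python3 -m crank '[[[0,0,0,0.1,0.1,-3.5,8.5],[0,0,0,0,0,-3,8.5],[0,0,0,0,0,-2.26,8.5],[0,0,0,0,0,0,7.5],[0,0,0,0,0,0,5.0]]]'
python3 -m crank '[[[0,0,0,0,0,0,5],[0,0,0,0,0,0,5],[0,0,0,0,0,0,5],[0,0,0,0,0,0,5]]]'
```

```text
[0.4398 0.2204 0.1035] [0.4417 0.2219 0.034 ]
t: 12.0
tool_pos: [0.4415, 0.2214, 0.0169]
eef_rot: [0.94, 0.341, 0.001, 0.0]
ft_force: [-1.0, -0.0, 3.6]
width: 0.0603
t: 12.5
tool_pos: [0.442, 0.2216, 0.017]
eef_rot: [0.94, 0.341, 0.002, -0.0]
ft_force: [0.0, -0.3, 6.2]
width: 0.0599
```

```bash
python3 -m crank '[[[0,0,0,0,0,3,5],[0,0,0,0,0,4,5],[0,0,0,0,0,4,5],[0,0,0,-1.4,4,2,5],[0,0,0,-1.4,4,0,5]]]'
python3 -m crank '[[[0,0,0,-1.5,4,0,5],[0,0,0,-1.5,3.4,0,5],[0,0,0,0,0,-3,5],[0,0,0,0,0,-2,5],[0,0,0,0,0,0,5]]]'
python3 -m crank '[[[0,0,0,0,0,0,5],[0,0,0,0,0,0,5]]]'
python3 - <<'E'
from h import *
s=readout.state(); p=get_image('wrist');save(p,'i.png')
print(s['tool_pos'].round(4), s['width'])
q=get_image('scene');im=q['color'][100:300,230:430]; 
a=cv2.resize(cv2.cvtColor(im,cv2.COLOR_RGB2BGR),None,fx=3,fy=3,interpolation=cv2.INTER_CUBIC); cv2.imwrite('pics/i2.png',a)
E
```

```text
t: 13.12
tool_pos: [0.4134, 0.3024, 0.1479]
eef_rot: [0.94, 0.34, 0.003, -0.0]
ft_force: [-0.0, 0.5, -0.7]
width: 0.0601
t: 13.75
tool_pos: [0.3809, 0.3735, 0.0925]
eef_rot: [0.94, 0.341, -0.002, 0.001]
ft_force: [-0.3, 0.0, -0.0]
width: 0.0599
t: 14.0
tool_pos: [0.3833, 0.3753, 0.0963]
eef_rot: [0.94, 0.341, 0.001, -0.0]
ft_force: [0.2, -0.3, -1.0]
width: 0.0603
[0.3833 0.3753 0.0963] 0.06029457486712473
```

View pics/i.png

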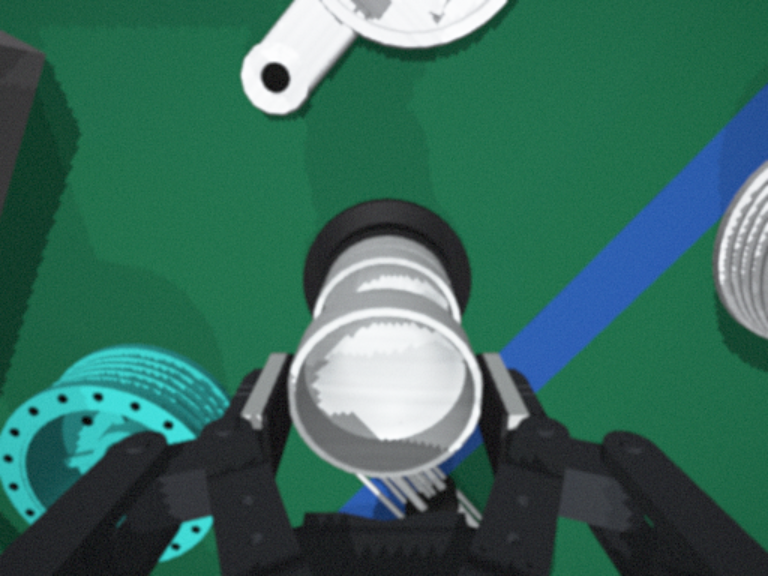

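View pics/i2.png

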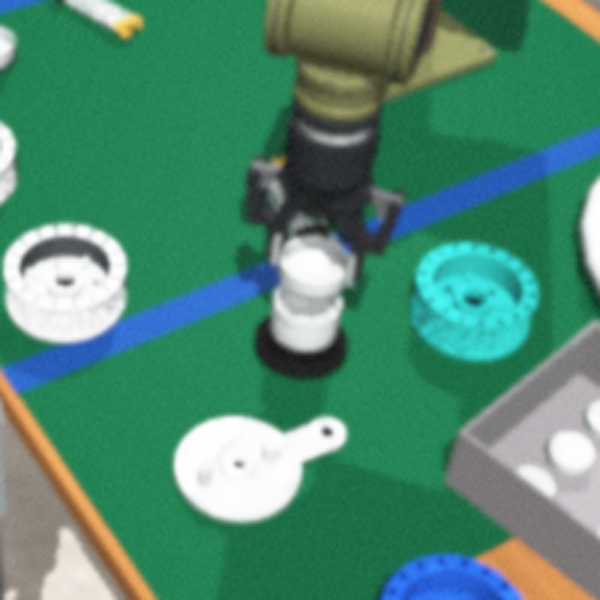

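```bash
python3 -m crank '[[[0,0,0,0,0,-1.5,5],[0,0,0,0,0,-1,5],[0,0,0,0,0,-0.5,5],[0,0,0,0,0,-0.3,5],[0,0,0,0,0,0,5]]]'
python3 -m crank '[[[0,0,0,0,0,-0.2,5],[0,0,0,0,0,0,5]]]'
```

```text
t: 14.72
tool_pos: [0.3824, 0.375, 0.063]
eef_rot: [0.94, 0.341, -0.0, 0.0]
ft_force: [-3.5, -2.6, 6.8]
width: 0.0602
t: 14.98
tool_pos: [0.3825, 0.3752, 0.0628]
eef_rot: [0.94, 0.341, -0.001, 0.0]
ft_force: [-7.2, -7.0, 15.8]
width: 0.0601
```

```bash
python3 -m crank '[[[0,0,0,0,0,0,6.5],[0,0,0,0,0,0,8],[0,0,0,0,0,0,8.5],[0,0,0,0,0,3,8.5],[0,0,0,0,0,4,8.5]]]'
python3 -m crank '[[[0,0,0,0.5,-5,2,8.5],[0,0,0,0.5,-6,0,8.5],[0,0,0,0.5,-6,0,8.5],[0,0,0,0.5,-6,0,8.5],[0,0,0,0.5,-6,0,8.5]]]'
python3 -m crank '[[[0,0,0,0.5,-6,0,8.5],[0,0,0,0.5,-6,0,8.5],[0,0,0,0.5,-6,-1,8.5],[0,0,0,0,-5,-1,8.5],[0,0,0,0,-5,-2,8.5]]]'
python3 -m crank '[[[0,0,0,0,0,0,8.5],[0,0,0,0,0,0,8.5],[0,0,0,0,0,0,8.5]]]'
python3 - <<'E'
from h import *
s=readout.state(); p=get_image('wrist');save(p,'j.png')
print(s['tool_pos'].round(4), s['width'])
print(rim(p,(.444,-.184),.034,.031,s))
q=get_image('scene');im=q['color'][100:300,230:430]; 
a=cv2.resize(cv2.cvtColor(im,cv2.COLOR_RGB2BGR),None,fx=3,fy=3,interpolation=cv2.INTER_CUBIC); cv2.imwrite('pics/j2.png',a)
E
```

```text
t: 15.6
tool_pos: [0.3813, 0.3741, 0.1289]
eef_rot: [0.94, 0.341, -0.002, 0.001]
ft_force: [-0.6, -0.3, -0.2]
width: 0.0852
t: 16.23
tool_pos: [0.4071, 0.0833, 0.1499]
eef_rot: [0.94, 0.341, 0.0, 0.0]
ft_force: [0.1, 0.1, -0.4]
width: 0.0848
t: 16.85
tool_pos: [0.4227, -0.1973, 0.1104]
eef_rot: [0.94, 0.341, 0.001, 0.001]
ft_force: [0.1, 0.0, -0.1]
width: 0.0847
t: 17.23
tool_pos: [0.4227, -0.1941, 0.1104]
eef_rot: [0.94, 0.342, 0.0, 0.0]
ft_force: [-1.2, -0.1, -0.2]
width: 0.0851
[ 0.4227 -0.1941  0.1104] 0.08512351847690389
(array([ 0.444, -0.187]), np.float64(60.0))
```

View pics/j.png

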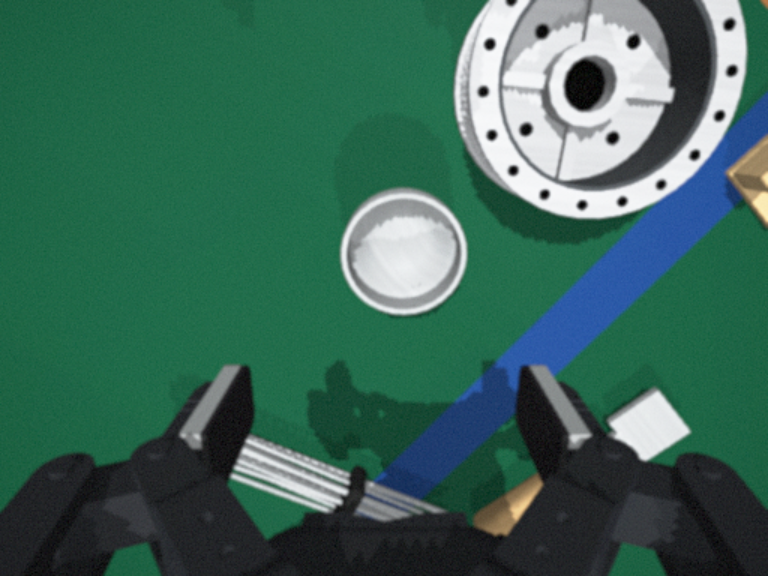

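View pics/j2.png

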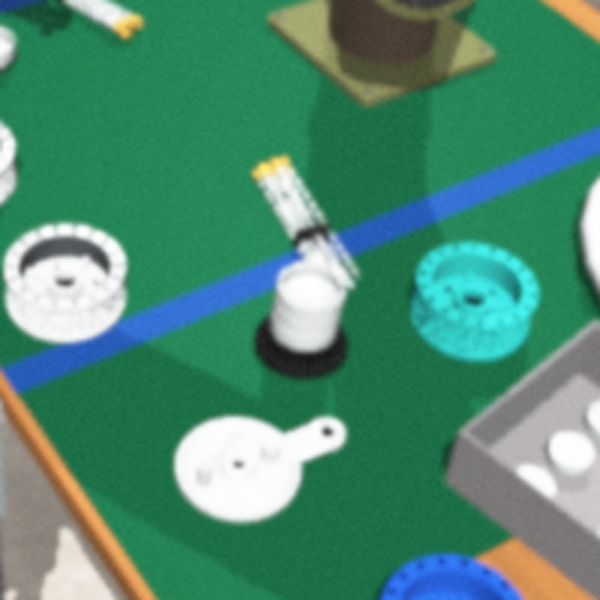

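```bash
python3 -m crank '[[[0,0,0,1.1,0.4,0,8.5],[0,0,0,1,0.35,-3,8.5],[0,0,0,0,0,-3.5,8.5],[0,0,0,0,0,-3,8.5],[0,0,0,0,0,0,8.5]]]'
python3 -m crank '[[[0,0,0,0,0,0,7],[0,0,0,0,0,0,5],[0,0,0,0,0,0,5],[0,0,0,0,0,0,5],[0,0,0,0,0,0,5]]]'
```

```text
t: 17.95
tool_pos: [0.4419, -0.1858, 0.0127]
eef_rot: [0.94, 0.341, -0.002, -0.002]
ft_force: [-0.9, -0.2, 0.3]
width: 0.0847
t: 18.58
tool_pos: [0.4453, -0.1884, 0.0175]
eef_rot: [0.94, 0.341, 0.002, 0.002]
ft_force: [-0.4, 0.8, 6.8]
width: 0.0592
```

```bash
python3 -m crank '[[[0,0,0,0,0,3,5],[0,0,0,0,0,4,5],[0,0,0,0,0,4,5],[0,0,0,-0.5,5,3,5],[0,0,0,-0.5,5.7,0,5]]]'
python3 -m crank '[[[0,0,0,-0.5,5.7,0,5],[0,0,0,-0.5,5.7,0,5],[0,0,0,-0.5,5.7,0,5],[0,0,0,-0.5,5.7,0,5],[0,0,0,-0.5,5.7,0,5]]]'
python3 -m crank '[[[0,0,0,-0.9,5.7,0,5],[0,0,0,-0.9,5.7,0,5],[0,0,0,-0.8,5.7,0,5],[0,0,0,0,0,-3,5],[0,0,0,0,0,0,5]]]'
python3 -m crank '[[[0,0,0,0,0,0,5],[0,0,0,0,0,0,5],[0,0,0,0,0,0,5]]]'
python3 - <<'E'
from h import *
s=readout.state(); p=get_image('wrist');save(p,'k.png')
print(s['tool_pos'].round(4), s['width'])
E
```

```text
t: 19.2
tool_pos: [0.4353, -0.0806, 0.1592]
eef_rot: [0.941, 0.34, 0.003, 0.002]
ft_force: [2.0, 0.5, -0.1]
width: 0.059
t: 19.82
tool_pos: [0.408, 0.2064, 0.1558]
eef_rot: [0.94, 0.341, 0.001, 0.0]
ft_force: [0.9, -0.3, -0.7]
width: 0.059
t: 20.45
tool_pos: [0.3804, 0.3747, 0.1226]
eef_rot: [0.94, 0.342, -0.003, 0.001]
ft_force: [0.6, -1.0, -0.8]
width: 0.059
t: 20.82
tool_pos: [0.383, 0.3754, 0.1261]
eef_rot: [0.94, 0.34, 0.001, -0.0]
ft_force: [-0.6, 0.6, -0.9]
width: 0.0589
[0.383  0.3754 0.1261] 0.05891903369390813
```

View pics/k.png

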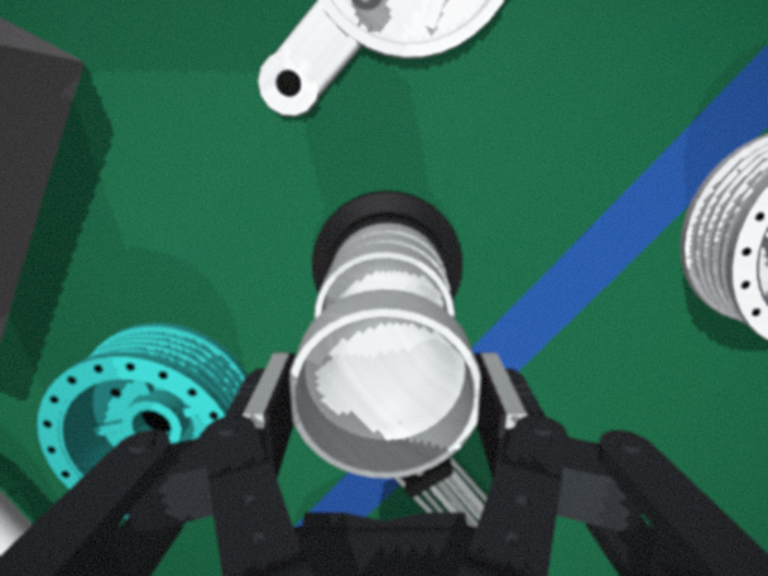

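```bash
python3 -m crank '[[[0,0,0,0.05,0,-2,5],[0,0,0,0,0,-1.2,5],[0,0,0,0,0,-0.8,5],[0,0,0,0,0,-0.4,5],[0,0,0,0,0,0,5]]]'
python3 -m crank '[[[0,0,0,0,0,-0.2,5],[0,0,0,0,0,0,5]]]'
```

```text
t: 21.5
tool_pos: [0.3831, 0.3757, 0.0815]
eef_rot: [0.94, 0.341, 0.0, 0.0]
ft_force: [-1.4, -1.5, 3.2]
width: 0.0589
t: 21.75
tool_pos: [0.3834, 0.3759, 0.0814]
eef_rot: [0.94, 0.341, 0.0, 0.0]
ft_force: [-5.1, -4.0, 13.0]
width: 0.0589
```

```bash
python3 -m crank '[[[0,0,0,0,0,0,6.5],[0,0,0,0,0,0,8],[0,0,0,0,0,0,8.5],[0,0,0,0,0,3.5,8.5],[0,0,0,0,0,4.5,8.5]]]'
python3 -m crank '[[[0,0,-0.17,0.2,-3,2,8.5],[0,0,-0.17,0.4,-4,0,8.5],[0,0,-0.17,0.4,-4,0,8.5],[0,0,-0.188,0,-4,0,8.5],[0,0,0,0,-2,-1,8.5]]]'
python3 -m crank '[[[0,0,0,0,0,0,8.5],[0,0,0,0,0,0,8.5],[0,0,0,0,0,0,8.5]]]'
python3 - <<'E'
from h import *
s=readout.state(); p=get_image('wrist');save(p,'l.png')
print(s['tool_pos'].round(4), s['qpos'].round(2),R.from_quat(s['eef_rot']).as_matrix().round(3))
print(rim(p,(.549,.213),.046,.058,s))
for l in ['bin']:
   for d in finder.landmark_of(l,p):
            w=towld(p,d['point'],s); print(l,round(d['score'],2),w.round(3),(proj(p,w,s)*1.5).round())
q=get_image('scene');im=q['color'][100:300,230:430]; 
a=cv2.resize(cv2.cvtColor(im,cv2.COLOR_RGB2BGR),None,fx=3,fy=3,interpolation=cv2.INTER_CUBIC); cv2.imwrite('pics/l2.png',a)
E
```

```text
t: 22.38
tool_pos: [0.3818, 0.3747, 0.158]
eef_rot: [0.94, 0.341, -0.002, 0.001]
ft_force: [0.3, 0.3, -0.0]
width: 0.0848
t: 23.0
tool_pos: [0.3932, 0.2041, 0.1694]
eef_rot: [1.0, -0.002, 0.001, -0.0]
ft_force: [0.6, 0.2, 0.1]
width: 0.085
t: 23.38
tool_pos: [0.393, 0.2063, 0.1693]
eef_rot: [1.0, -0.0, 0.0, -0.0]
ft_force: [-0.0, 0.1, -0.4]
width: 0.0849
[0.393  0.2063 0.1693] [ 0.36 -0.31  2.16  0.    1.29  1.93] [[ 1.    -0.001  0.   ]
 [-0.001 -1.     0.   ]
 [ 0.    -0.    -1.   ]]
(array([0.5473, 0.2103]), np.float64(37.3))
```

View pics/l.png

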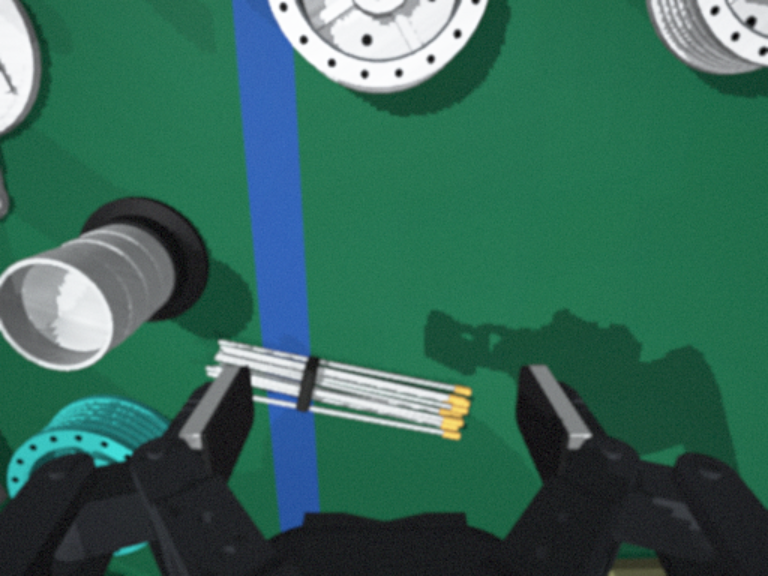

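View pics/l2.png

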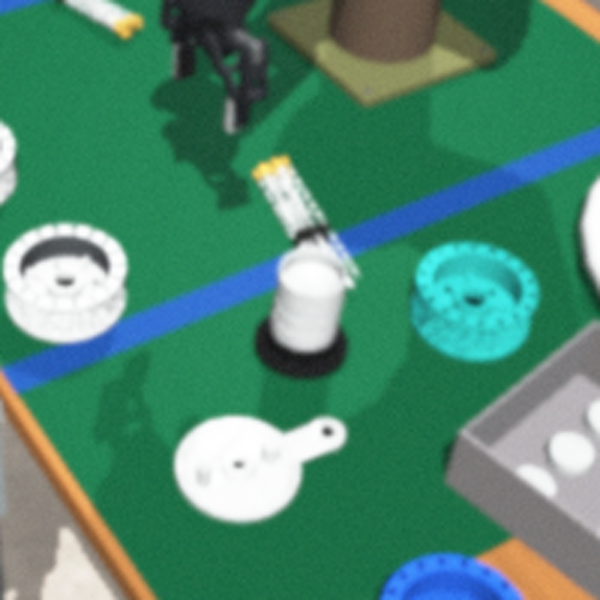

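```bash
python3 -m crank '[[[0,0,0,2.8,0.9,-4,6],[0,0,0,2.8,0,-4,6],[0,0,0,0,0,-4,6],[0,0,0,0,0,-4.4,6],[0,0,0,0,0,0,6]]]'
python3 -m crank '[[[0,0,0,2,0,0,6],[0,0,0,1.5,0,0,6],[0,0,0,1,-0.2,0,6],[0,0,0,1,-0.3,0,6],[0,0,0,1,-0.3,0,6]]]'
python3 - <<'E'
from h import *
s=readout.state(); p=get_image('wrist');save(p,'m.png')
print(s['tool_pos'].round(4),s['ft_force'].round(1))
E
```

```text
t: 24.15
tool_pos: [0.4454, 0.2136, 0.0013]
eef_rot: [1.0, -0.001, -0.004, 0.001]
ft_force: [-0.7, 0.1, -0.3]
width: 0.0603
t: 24.78
tool_pos: [0.5099, 0.2071, 0.005]
eef_rot: [1.0, -0.001, -0.005, -0.0]
ft_force: [-13.4, 4.8, 7.4]
width: 0.0599
[0.5099 0.2071 0.005 ] [-13.4   4.8   7.4]
```

View pics/m.png

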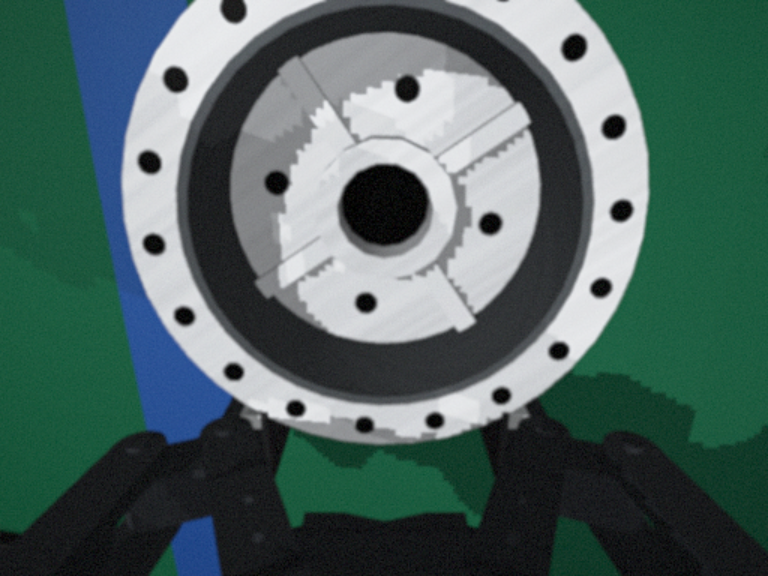

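```bash
python3 -m crank '[[[0,0,0,1.5,-0.4,0,6],[0,0,0,1.5,-0.4,0,6],[0,0,0,1.5,-0.4,0,6],[0,0,0,1.5,-0.4,0,6],[0,0,0,1.0,-0.2,0,6]]]'
python3 -m crank '[[[0,0,0,1,0,0,6],[0,0,0,1.2,0,0,6],[0,0,0,1.2,0,0,6],[0,0,0,1.2,0,0,6],[0,0,0,1.2,0,0,6]]]'
python3 -m crank '[[[0,0,0,0.5,0,0,6],[0,0,0,0,0,0,6],[0,0,0,0,0,0,6]]]'
python3 - <<'E'
from h import *
s=readout.state(); p=get_image('wrist');save(p,'n.png')
p=get_image('scene');save(p,'n2.png')
print(s['tool_pos'].round(4),s['ft_force'].round(1))
E
```

```text
t: 25.45
tool_pos: [0.5803, 0.1891, 0.0048]
eef_rot: [1.0, -0.001, -0.005, -0.0]
ft_force: [-15.3, 1.7, 8.4]
width: 0.0599
t: 26.08
tool_pos: [0.6433, 0.1889, 0.0069]
eef_rot: [1.0, -0.001, 0.001, -0.0]
ft_force: [0.7, -0.8, 1.0]
width: 0.06
t: 26.45
tool_pos: [0.6464, 0.1884, 0.0046]
eef_rot: [1.0, -0.001, -0.0, 0.0]
ft_force: [-0.1, 0.3, -0.9]
width: 0.0601
[0.6464 0.1884 0.0046] [-0.1  0.3 -0.9]
```

View pics/n.png

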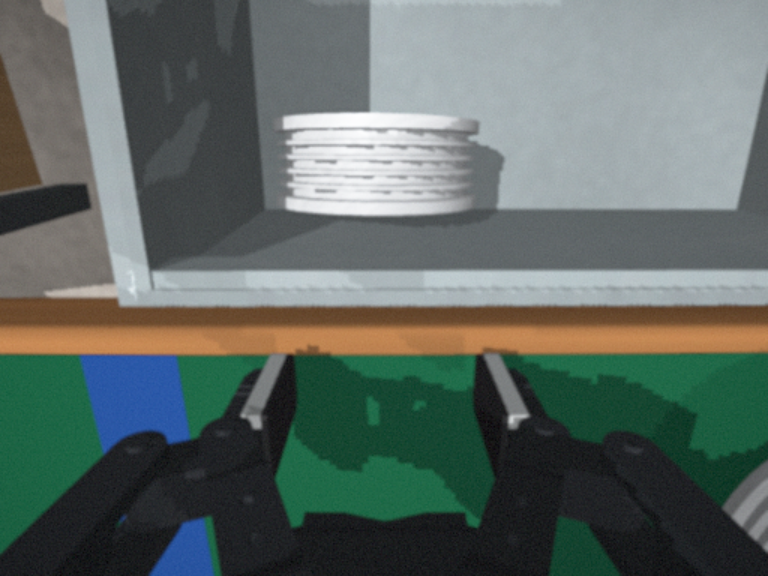

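View pics/n2.png

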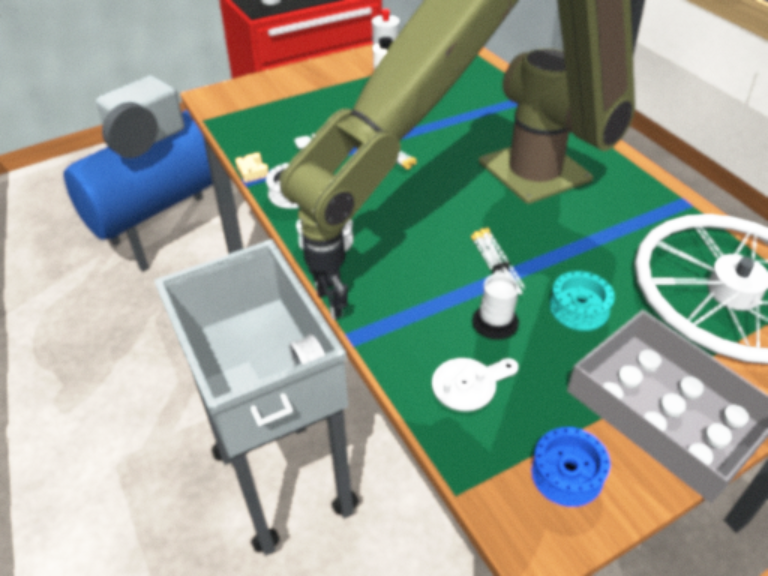

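```bash
python3 - <<'E'
from h import *
s=readout.state(); p=get_image('wrist')
print(pix2z(p,(120/1.5,303/1.5),-.015,s).round(4))
E
python3 -m crank '[[[0,0,0,-3,0,4,6],[0,0,0,-5,0,4,6],[0,0,0,-5,-5,2,6],[0,0,0,-5,-5,0,6],[0,0,0,-2,-5,0,6]]]'
python3 -m crank '[[[0,0,0,0,-3.5,0,6],[0,0,0,0,0,0,6],[0,0,0,0,0,0,6],[0,0,0,0,0,0,6]]]'
python3 - <<'E'
from h import *
s=readout.state(); p=get_image('wrist');save(p,'o.png')
print(s['tool_pos'].round(4),s['ft_force'].round(1),rim(p,(.562,-.004),.046,.058,s))
E
```

```text
[ 0.6631  0.2896 -0.015 ]
t: 27.22
tool_pos: [0.4591, 0.0512, 0.101]
eef_rot: [1.0, 0.0, 0.0, 0.0]
ft_force: [1.2, 0.3, -0.0]
width: 0.0603
t: 27.72
tool_pos: [0.4614, 0.0176, 0.101]
eef_rot: [1.0, -0.0, -0.0, -0.0]
ft_force: [0.1, -0.3, 0.5]
width: 0.06
[0.4614 0.0176 0.101 ] [ 0.1 -0.3  0.5] (array([ 0.565 , -0.0049]), np.float64(39.4))
```

View pics/o.png

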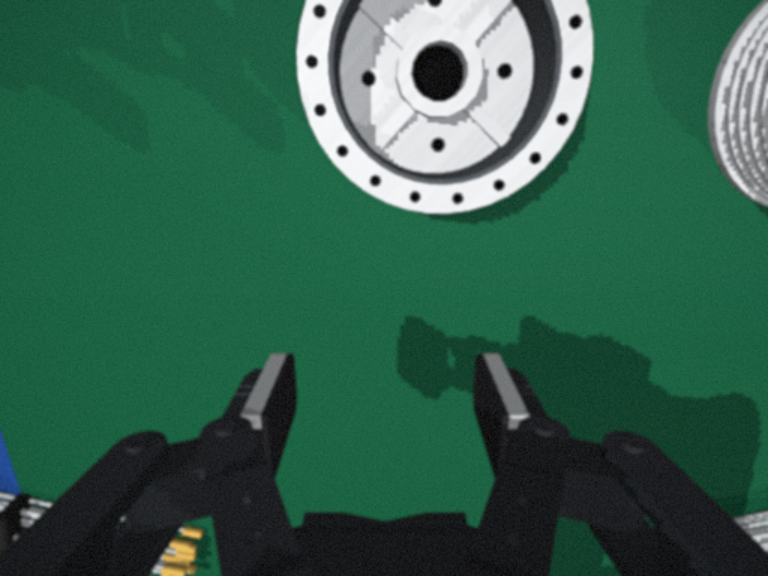

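```bash
python3 -m crank '[[[0,0,0,0,-1.3,-3,6],[0,0,0,0,-1.3,-3.5,6],[0,0,0,0,0,-3,6],[0,0,0,1,0,0,6],[0,0,0,1.5,0,0,6]]]'
python3 -m crank '[[[0,0,0,1,0.2,0,6],[0,0,0,1,0.2,0,6],[0,0,0,1,0.3,0,6],[0,0,0,1.5,0.5,0,6],[0,0,0,1.5,0.5,0,6]]]'
python3 -m crank '[[[0,0,0,1.5,0.5,0,6],[0,0,0,1.5,0.5,0,6],[0,0,0,1.2,0.4,0,6],[0,0,0,0,0,0,6]]]'
python3 - <<'E'
from h import *
s=readout.state(); p=get_image('wrist');save(p,'q.png')
print(s['tool_pos'].round(4),s['ft_force'].round(1))
E
```

```text
t: 28.4
tool_pos: [0.4881, -0.0088, 0.0071]
eef_rot: [1.0, -0.0, 0.001, 0.0]
ft_force: [0.6, 0.8, 0.9]
width: 0.0599
t: 29.02
tool_pos: [0.5423, 0.0068, 0.006]
eef_rot: [1.0, -0.001, -0.006, 0.001]
ft_force: [-20.3, -6.0, 14.3]
width: 0.0603
t: 29.52
tool_pos: [0.5867, 0.0215, 0.006]
eef_rot: [1.0, -0.001, -0.003, 0.001]
ft_force: [-8.3, -2.5, 5.4]
width: 0.06
[0.5867 0.0215 0.006 ] [-8.3 -2.5  5.4]
```

View pics/q.png

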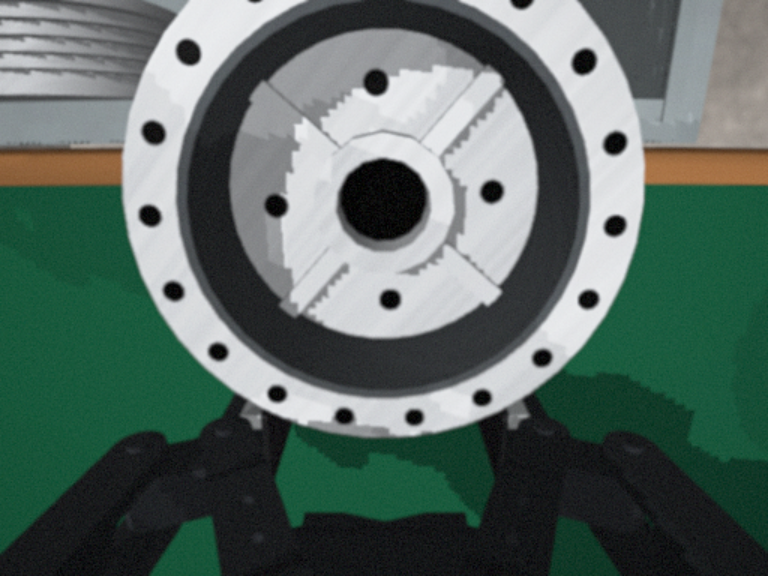

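Run:
```python
from h import *
p=get_image('scene');im=p['color'][140:320,90:270]
cv2.imwrite('pics/q2.png',cv2.resize(cv2.cvtColor(im,cv2.COLOR_RGB2BGR),None,fx=3.2,fy=3.2,interpolation=cv2.INTER_CUBIC))
for d in finder.boxes_of('hub_a_center',p)+finder.landmark_of('hub_a_center',p): print(d['score'],towld(p,d['point']).round(3))
```

```text
0.89 [0.475 0.706 0.03 ]
0.86 [ 0.712  0.189 -0.081]
0.62 [0.218 0.429 0.032]
0.26 [0.403 0.398 0.07 ]
0.77 [ 0.704  0.194 -0.132]
0.66 [0.215 0.425 0.029]
0.66 [0.383 0.38  0.047]
0.58 [0.475 0.704 0.025]
```

View pics/q2.png

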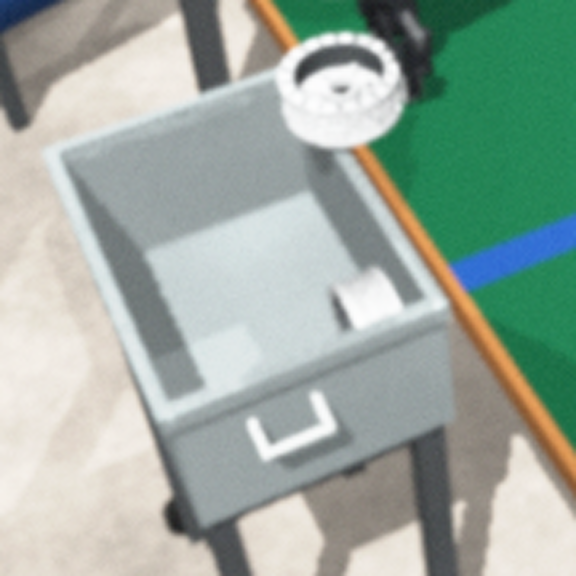

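```bash
python3 -m crank '[[[0,0,0,1.2,0,0,6],[0,0,0,1.2,0,0,6],[0,0,0,1.2,0,0,6],[0,0,0,1.2,0,0,6],[0,0,0,1.0,0,0,6]]]'
python3 -m crank '[[[0,0,0,0,0,0,6],[0,0,0,0,0,0,6],[0,0,0,0,0,0,6],[0,0,0,0,0,0,6]]]'
python3 - <<'E'
from h import *
s=readout.state(); print(s['tool_pos'].round(4),s['ft_force'].round(1))
w=get_image('wrist');save(w,'r.png')
p=get_image('scene');im=p['color'][140:320,90:270]
cv2.imwrite('pics/r2.png',cv2.resize(cv2.cvtColor(im,cv2.COLOR_RGB2BGR),None,fx=3.2,fy=3.2,interpolation=cv2.INTER_CUBIC))
for d in finder.landmark_of('hub_a_center',p): print(d['score'],towld(p,d['point']).round(3))
E
```

```text
t: 30.35
tool_pos: [0.6477, 0.022, 0.0068]
eef_rot: [1.0, -0.001, 0.001, 0.0]
ft_force: [-1.3, -0.5, 0.8]
width: 0.0597
t: 30.85
tool_pos: [0.646, 0.0218, 0.0059]
eef_rot: [1.0, -0.001, -0.0, -0.0]
ft_force: [-0.4, 1.2, -1.1]
width: 0.0598
[0.646  0.0218 0.0059] [-0.4  1.2 -1.1]
0.97 [0.215 0.423 0.027]
0.8 [0.471 0.703 0.028]
0.7 [ 0.705  0.192 -0.133]
0.65 [0.522 0.475 0.001]
```

View pics/r2.png

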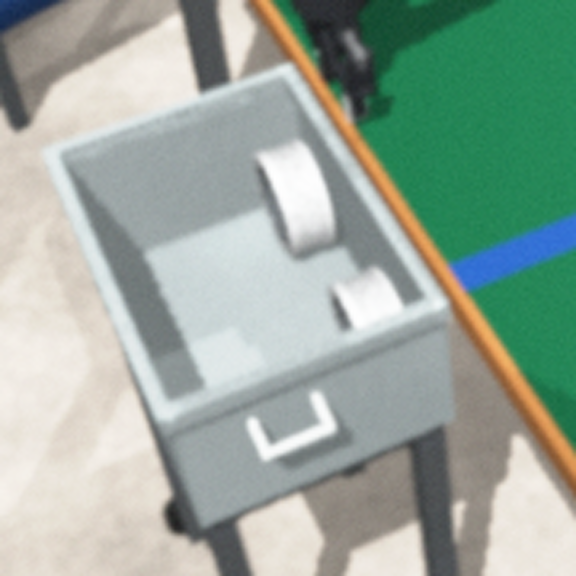

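View pics/r.png

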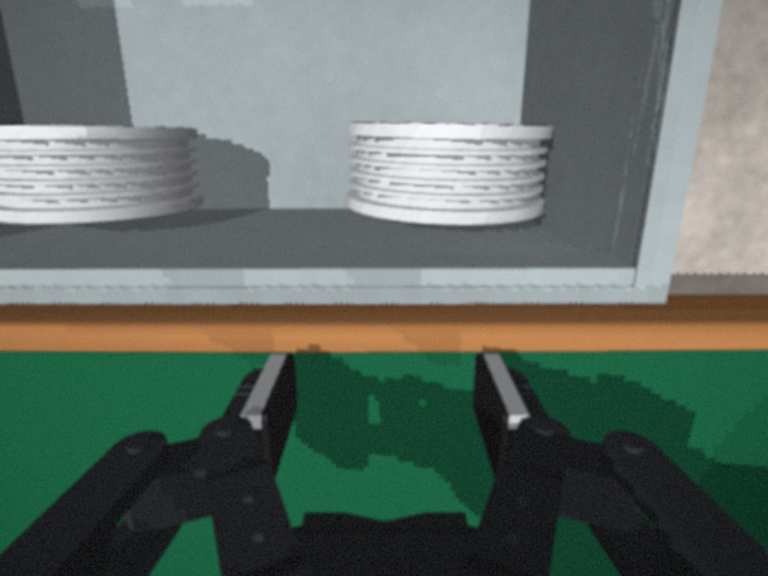

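```bash
python3 -m crank '[[[0,0,0,-1,0,4,6],[0,0,0,-1,-2,4,6],[0,0,0.175,-1,-4,4,6],[0,0,0.175,-1,-4,0,6],[0,0,0.175,-1,-4,0,6]]]'
python3 -m crank '[[[0,0,0.175,-1,-4,0,6],[0,0,0.175,-1,-4,0,6],[0,0,0.175,-1,-4,0,6],[0,0,0.175,-1,-4,0,6],[0,0,0.175,0,-3,0,6]]]'
python3 -m crank '[[[0,0,0.17,0,0,0,6],[0,0,0,0,0,0,6],[0,0,0,0,0,0,6],[0,0,0,0,0,0,6]]]'
python3 - <<'E'
from h import *
s=readout.state(); p=get_image('wrist');save(p,'s.png')
print(s['tool_pos'].round(4),s['qpos'].round(2),R.from_quat(s['eef_rot']).as_matrix().round(3),rim(p,(.557,-.19),.046,.058,s))
E
```

```text
t: 31.62
tool_pos: [0.5964, -0.1194, 0.1273]
eef_rot: [0.965, 0.262, 0.001, 0.001]
ft_force: [0.0, -0.5, -0.6]
width: 0.0598
t: 32.25
tool_pos: [0.5555, -0.3098, 0.1261]
eef_rot: [0.764, 0.645, -0.0, 0.0]
ft_force: [1.1, 0.0, 0.3]
width: 0.0598
t: 32.75
tool_pos: [0.5564, -0.3077, 0.126]
eef_rot: [0.708, 0.706, -0.0, -0.0]
ft_force: [-1.0, 0.4, 0.8]
width: 0.0599
[ 0.5564 -0.3077  0.126 ] [-0.59  0.18  1.77  0.    1.19 -0.59] [[ 0.003  1.    -0.   ]
 [ 1.    -0.003  0.   ]
 [ 0.    -0.    -1.   ]] (array([ 0.5579, -0.2001]), np.float64(40.0))
```

View pics/s.png

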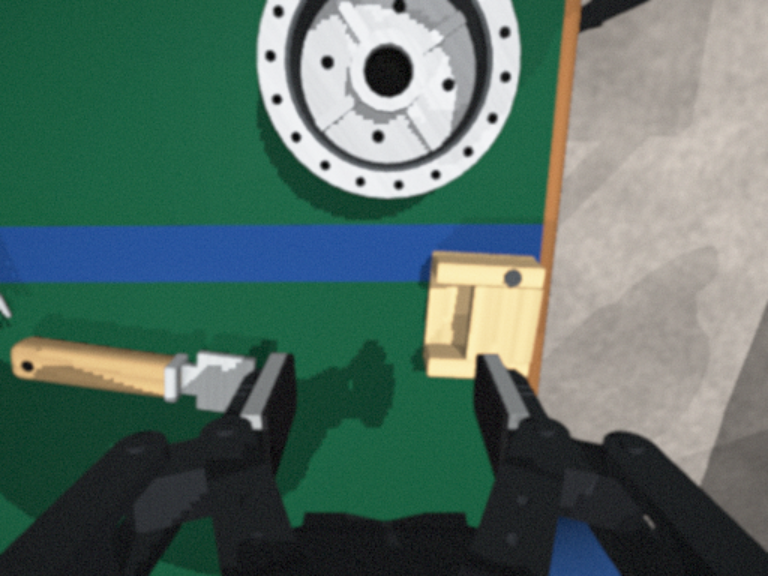

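Run:
```python
from h import *
s=readout.state(); p=get_image('wrist')
print('hubnear',pix2z(p,(389/1.5,198/1.5),.046,s).round(4),'L',pix2z(p,(258/1.5,62/1.5),.046,s).round(4),'R',pix2z(p,(521/1.5,62/1.5),.046,s).round(4))
for n,u in dict(TL=(436,254),TR=(545,262),BR=(531,379),BL=(427,375)).items(): print(n,pix2z(p,(u[0]/1.5,u[1]/1.5),.027,s).round(4))
for n,u in dict(blTL=(200,352),blTR=(254,360),blBL=(190,401),hTL=(30,338),hTR=(168,357),hBR=(165,397),hBL=(14,372)).items(): print(n,pix2z(p,(u[0]/1.5,u[1]/1.5),.012 if n[0]=='b' else .02,s).round(4))
for l in ['guard_mouth','scraper_grip','scraper_tip']:
   for d in finder.landmark_of(l,p): print(l,d['score'],towld(p,d['point'],s).round(4))
```

```text
hubnear [ 0.5585 -0.2597  0.046 ] L [ 0.5006 -0.1993  0.046 ] R [ 0.6169 -0.1997  0.046 ]
TL [ 0.5841 -0.2928  0.027 ]
TR [ 0.6437 -0.2974  0.027 ]
BR [ 0.6432 -0.3699  0.027 ]
BL [ 0.5812 -0.3668  0.027 ]
blTL [ 0.4417 -0.3593  0.012 ]
blTR [ 0.4748 -0.3648  0.012 ]
blBL [ 0.4305 -0.3946  0.012 ]
hTL [ 0.3425 -0.3462  0.02  ]
hTR [ 0.4253 -0.3586  0.02  ]
hBR [ 0.419  -0.3865  0.02  ]
hBL [ 0.3262 -0.3695  0.02  ]
guard_mouth 0.6 [ 0.5825 -0.3349  0.0093]
scraper_grip 0.79 [ 0.377  -0.3739  0.0129]
scraper_tip 0.74 [ 0.4713 -0.3892  0.0141]
```

```bash
python3 -m crank '[[[0,0,0,0.2,1.9,0,6],[0,0,0,0,1.87,-1,6],[0,0,0,0,0,-2,6],[0,0,0,0,0,0,6],[0,0,0,0,0,0,6]]]'
python3 -m crank '[[[0,0,0,0,0,-2,6],[0,0,0,0,0,-2,6],[0,0,0,0,0,-2,6],[0,0,0,0,0,-2,6],[0,0,0,0,0,-1,6]]]'
python3 -m crank '[[[0,0,0,0,0,0,6],[0,0,0,0,0,0,6]]]'
```

```text
t: 33.62
tool_pos: [0.5581, -0.2707, 0.0955]
eef_rot: [0.708, 0.706, -0.0, -0.0]
ft_force: [0.5, -0.7, 0.3]
width: 0.0594
t: 34.25
tool_pos: [0.5573, -0.2699, 0.0036]
eef_rot: [0.708, 0.706, -0.0, -0.001]
ft_force: [0.6, -0.7, 0.8]
width: 0.0604
t: 34.5
tool_pos: [0.559, -0.2709, 0.0068]
eef_rot: [0.708, 0.706, 0.0, 0.001]
ft_force: [0.3, 0.0, 1.0]
width: 0.06
```

```bash
python3 -m crank '[[[0,0,0,0,1,0,6],[0,0,0,0,1,0,6],[0,0,0,0,1.5,0,6],[0,0,0,0,1.5,0,6],[0,0,0,0,1.5,0,6]]]'
python3 -m crank '[[[0,0,0,0,1.5,0,6],[0,0,0,0,1.5,0,6],[0,0,0,0,1.5,0,6],[0,0,0,0,1.5,0,6],[0,0,0,0,0,0,6]]]'
python3 - <<'E'
from h import *
s=readout.state(); p=get_image('wrist');save(p,'t.png')
print(s['tool_pos'].round(4),s['ft_force'].round(1))
E
```

```text
t: 35.12
tool_pos: [0.5592, -0.2071, 0.0074]
eef_rot: [0.708, 0.707, -0.001, 0.003]
ft_force: [0.1, -8.5, -1.2]
width: 0.0597
t: 35.75
tool_pos: [0.5589, -0.1449, 0.0071]
eef_rot: [0.708, 0.707, 0.001, 0.001]
ft_force: [0.2, -0.2, 1.1]
width: 0.0599
[ 0.5589 -0.1449  0.0071] [ 0.2 -0.2  1.1]
```

View pics/t.png

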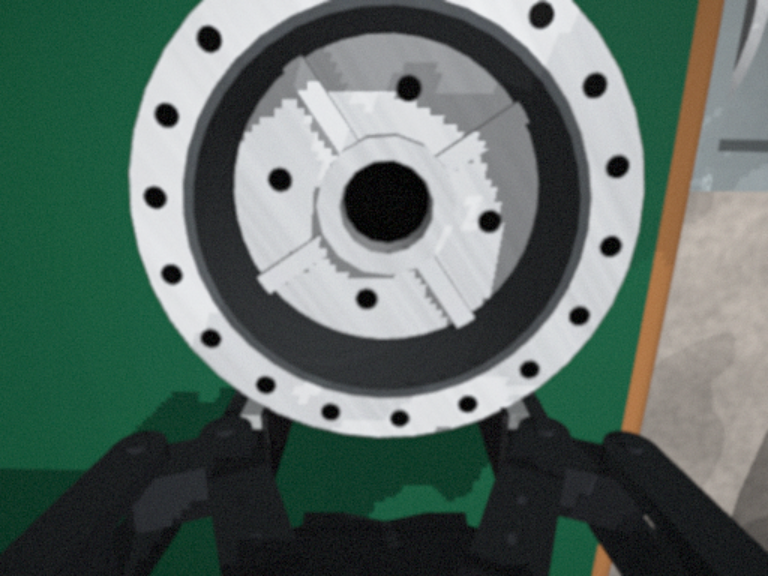

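```bash
python3 -m crank '[[[0,0,0,0,1.5,0,6],[0,0,0,0,1.5,0,6],[0,0,0,0,1.5,0,6],[0,0,0,0,1.5,0,6],[0,0,0,0,1.5,0,6]]]'
python3 -m crank '[[[0,0,0,0,1.5,0,6],[0,0,0,0,1.5,0,6],[0,0,0,0,1.5,0,6],[0,0,0,0,1.5,0,6],[0,0,0,0,1.5,0,6]]]'
python3 -m crank '[[[0,0,0,0,1,0,6],[0,0,0,0,0.5,0,6],[0,0,0,0,0,0,6],[0,0,0,0,-2,0,6],[0,0,0,0,-2,4,6]]]'
python3 -m crank '[[[0,0,-0.175,-2,0,4,6],[0,0,-0.175,-4,2,3,6],[0,0,-0.175,-4,2,0,6],[0,0,-0.175,-2,2,0,6],[0,0,-0.175,0,2,0,6]]]'
python3 -m crank '[[[0,0,-0.175,0,2,0,6],[0,0,-0.175,0,2,0,6],[0,0,-0.175,0,0,0,6],[0,0,-0.17,0,0,0,6],[0,0,0,0,0,0,6]]]'
python3 -m crank '[[[0,0,0,0,0,0,6],[0,0,0,0,0,0,6]]]'
python3 - <<'E'
from h import *
s=readout.state(); p=get_image('wrist');save(p,'u.png')
print(s['tool_pos'].round(4),s['ft_force'].round(1),rim(p,(.555,.08),.046,.058,s,rng=.025))
p=get_image('scene');save(p,'u2.png')
for l in ['hub_a_center','cover_a_center']:
  for d in finder.landmark_of(l,p): print(l,round(d['score'],2),towld(p,d['point']).round(3))
E
```

```text
t: 36.42
tool_pos: [0.5591, -0.0724, 0.0069]
eef_rot: [0.708, 0.706, -0.001, 0.002]
ft_force: [0.3, -10.5, 0.6]
width: 0.0603
t: 37.05
tool_pos: [0.5591, 0.0026, 0.0069]
eef_rot: [0.708, 0.706, -0.001, 0.002]
ft_force: [0.0, -9.7, 0.9]
width: 0.0602
t: 37.67
tool_pos: [0.5548, -0.021, 0.0427]
eef_rot: [0.708, 0.706, -0.002, -0.004]
ft_force: [1.0, 0.3, 0.1]
width: 0.0599
t: 38.3
tool_pos: [0.4367, 0.0595, 0.1157]
eef_rot: [0.942, 0.337, -0.0, -0.0]
ft_force: [-0.2, 0.1, 0.3]
width: 0.0599
t: 38.92
tool_pos: [0.4381, 0.099, 0.1158]
eef_rot: [1.0, -0.0, -0.0, -0.0]
ft_force: [-0.5, -0.1, 0.3]
width: 0.06
t: 39.17
tool_pos: [0.4383, 0.0993, 0.116]
eef_rot: [1.0, -0.0, -0.0, -0.0]
ft_force: [-0.3, -0.4, -0.7]
width: 0.0602
[0.4383 0.0993 0.116 ] [-0.3 -0.4 -0.7] (array([0.5602, 0.0786]), np.float64(36.6))
hub_a_center 0.74 [0.216 0.423 0.029]
hub_a_center 0.62 [0.474 0.7   0.025]
hub_a_center 0.58 [ 0.7    0.191 -0.131]
cover_a_center 0.52 [0.382 0.376 0.062]
cover_a_center 0.31 [ 0.792  0.109 -0.195]
```

View pics/u.png

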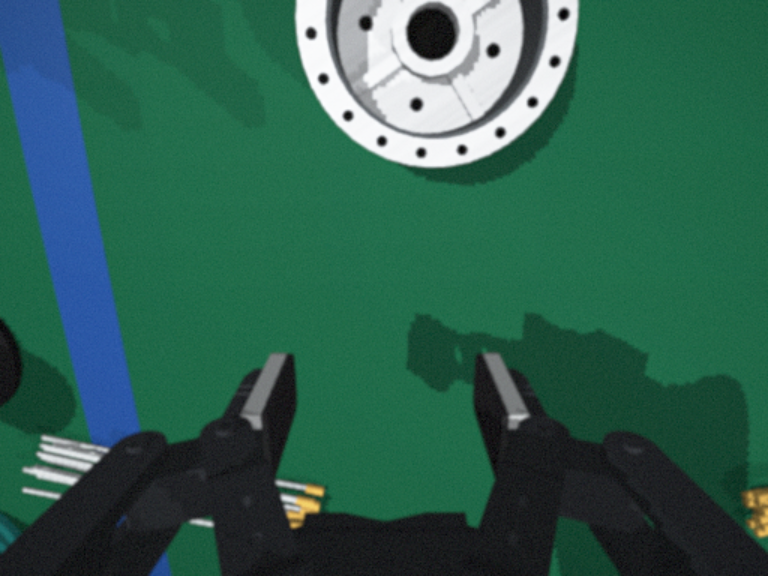

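View pics/u2.png

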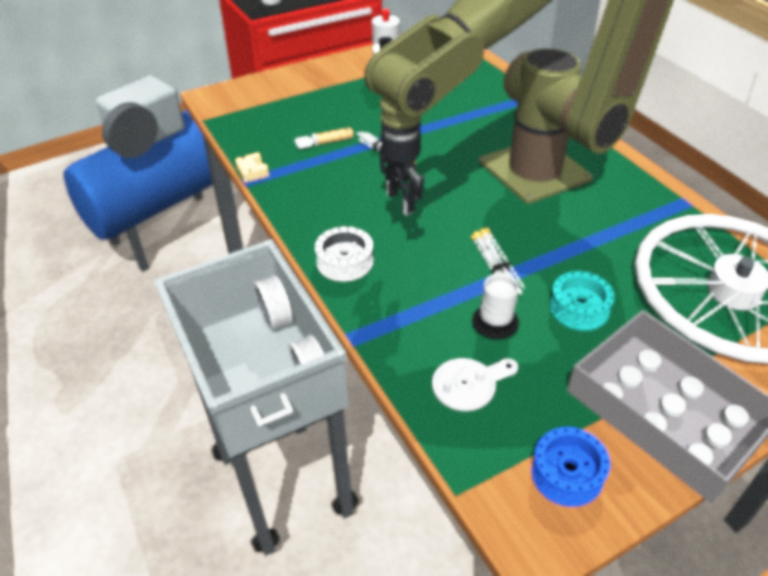

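```bash
python3 -m crank '[[[0,0,0,0,-1.1,-3,6],[0,0,0,0,-1.1,-3.5,6],[0,0,0,0,0,-4.5,6],[0,0,0,1.5,0,0,6],[0,0,0,1.5,0,0,6]]]'
python3 -m crank '[[[0,0,0,1.5,0,0,6],[0,0,0,1.2,0.2,0,6],[0,0,0,1.2,0.3,0,6],[0,0,0,1.2,0.3,0,6],[0,0,0,1.2,0.3,0,6]]]'
python3 -m crank '[[[0,0,0,1.5,0.3,0,6],[0,0,0,2,0.4,0,6],[0,0,0,2.5,0.4,0,6],[0,0,0,3,0,0,6],[0,0,0,3.2,0,0,6]]]'
python3 -m crank '[[[0,0,0,0,0,0,6],[0,0,0,0,0,0,6],[0,0,0,0,0,0,6],[0,0,0,0,0,0,6]]]'
python3 - <<'E'
from h import *
s=readout.state(); print(s['tool_pos'].round(4),s['ft_force'].round(1))
w=get_image('wrist');save(w,'v.png')
p=get_image('scene');im=p['color'][140:320,90:270]
cv2.imwrite('pics/v2.png',cv2.resize(cv2.cvtColor(im,cv2.COLOR_RGB2BGR),None,fx=3.2,fy=3.2,interpolation=cv2.INTER_CUBIC))
E
```

```text
t: 40.0
tool_pos: [0.4708, 0.0776, 0.0076]
eef_rot: [1.0, -0.001, 0.001, -0.0]
ft_force: [0.4, 0.4, 0.3]
width: 0.0601
t: 40.62
tool_pos: [0.5277, 0.0878, 0.0058]
eef_rot: [1.0, -0.001, -0.006, 0.001]
ft_force: [-16.8, -5.4, 13.7]
width: 0.06
t: 41.25
tool_pos: [0.6538, 0.1, 0.0067]
eef_rot: [1.0, -0.001, -0.001, -0.0]
ft_force: [0.6, -0.6, 0.3]
width: 0.0602
t: 41.75
tool_pos: [0.6526, 0.0995, 0.0059]
eef_rot: [1.0, -0.001, -0.0, 0.0]
ft_force: [-0.1, -0.6, 0.5]
width: 0.06
[0.6526 0.0995 0.0059] [-0.1 -0.6  0.5]
```

View pics/v2.png

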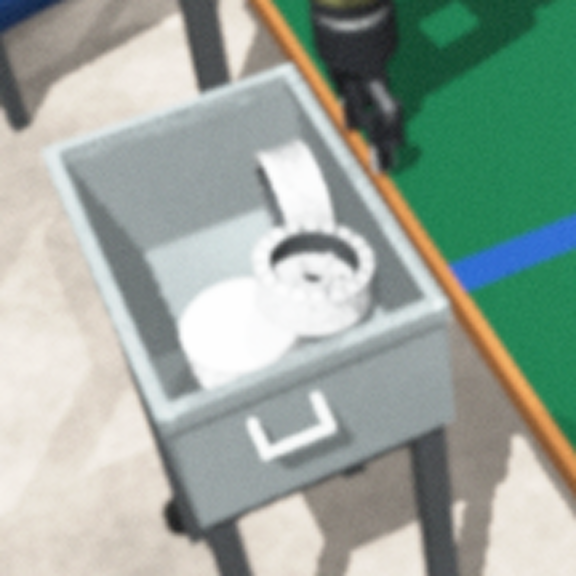

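View pics/v.png

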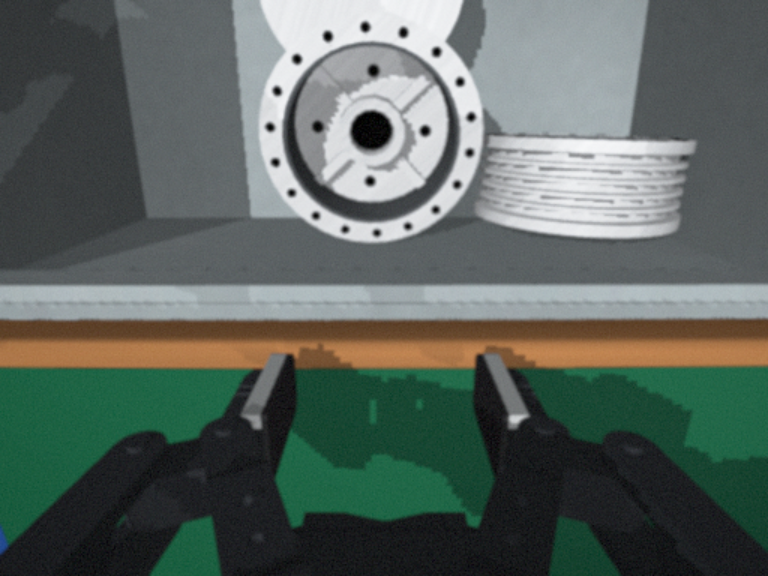

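```bash
python3 -m crank '[[[0,0,0,-3,0,4,6],[0,0,0,-3,-4,4,6],[0,0,0,-3,-5,4,6],[0,0,0,-3,-5,2,6],[0,0,0,-3,-5,0,6]]]'
python3 -m crank '[[[0,0,0,-3,-5,0,6],[0,0,0,-3,-5,0,6],[0,0,0,-3,-5,0,6],[0,0,0,-3,-5,0,6],[0,0,0,-2,-5,0,6]]]'
python3 -m crank '[[[0,0,0,-2,-2,0,6],[0,0,0,0,0,0,6],[0,0,0,0,0,0,6],[0,0,0,0,0,0,6]]]'
python3 - <<'E'
from h import *
s=readout.state(); p=get_image('wrist');save(p,'w.png')
print(s['tool_pos'].round(4),s['qpos'].round(2))
for l in ['guard_mouth','scraper_grip','scraper_tip']:
   for d in finder.landmark_of(l,p): print(l,d['score'],towld(p,d['point'],s).round(4))
E
```

```text
t: 42.48
tool_pos: [0.5079, -0.0853, 0.1434]
eef_rot: [1.0, -0.0, 0.003, 0.001]
ft_force: [0.4, -1.8, -0.5]
width: 0.0601
t: 43.1
tool_pos: [0.366, -0.3351, 0.1407]
eef_rot: [1.0, -0.001, 0.0, 0.0]
ft_force: [1.1, -1.1, -0.5]
width: 0.0601
t: 43.6
tool_pos: [0.3481, -0.3528, 0.1404]
eef_rot: [1.0, -0.0, 0.0, -0.0]
ft_force: [1.0, 0.3, 1.0]
width: 0.0602
[ 0.3481 -0.3528  0.1404] [-0.9  -0.15  2.08  0.    1.21  0.67]
guard_mouth 0.66 [ 0.3767 -0.3716  0.0118]
scraper_grip 0.56 [ 0.3787 -0.3693  0.0137]
scraper_tip 0.71 [ 0.4683 -0.388   0.0098]
```

View pics/w.png

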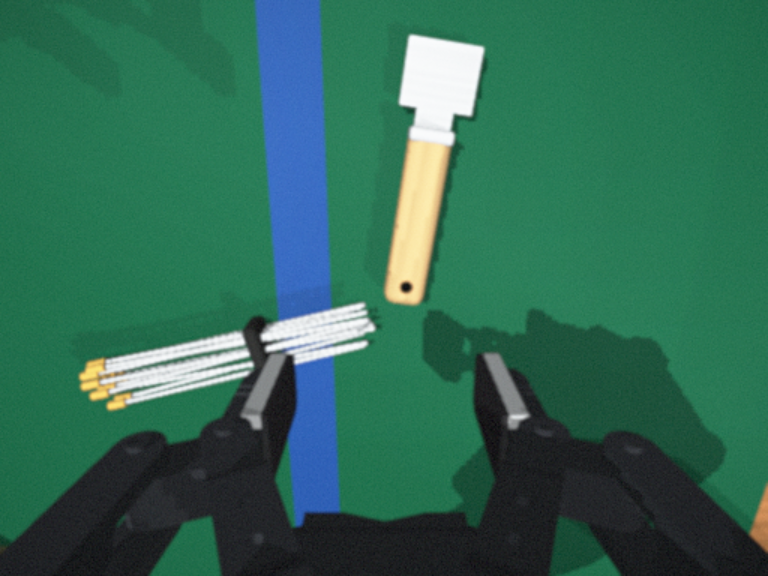

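Run:
```python
from h import *
s=readout.state(); p=get_image('wrist')
f=lambda u,z: pix2z(p,(u[0]/1.5,u[1]/1.5),z,s)
print(s['tool_pos'].round(4))
rear=f((404.5,300),.018); front=f((431,133),.018); tip=f((447,41),.012)
print(rear.round(4),front.round(4),tip.round(4))
d=front-rear; print('yaw',np.arctan2(d[1],d[0]),np.hypot(*d[:2])); d=tip-rear; print('yaw',np.arctan2(d[1],d[0]),np.hypot(*d[:2]))
for a,b in [((404,103),(471,114)),((410,36),(484,47))]:
    d=f(b,.012)-f(a,.012); print('blade edge yaw',np.arctan2(d[1],d[0])+np.pi/2,np.hypot(*d[:2]))
u=d=(tip-rear)[:2]/np.hypot(*(tip-rear)[:2]); print('grip',tip[:2]-.0975*u, rear[:2]+.0525*u)
```

```text
[ 0.348  -0.3532  0.1404]
[ 0.3262 -0.3647  0.018 ] [ 0.4241 -0.378   0.018 ] [ 0.471  -0.3857  0.012 ]
yaw -0.13479083721935786 0.09880238203232725
yaw -0.14411478750669013 0.14631963575995421
blade edge yaw -0.15176272209287145 0.03763988961215015
blade edge yaw -0.1313857891539525 0.03989127621689322
grip [ 0.37454646 -0.37171896] [ 0.37818867 -0.37224752]
```

```bash
python3 -m crank '[[[0,0,-0.14,1.5,-0.95,-3,5],[0,0,0,1.5,-0.95,-3,5],[0,0,0,0,0,-3,5],[0,0,0,0,0,0,5],[0,0,0,0,0,0,5]]]'
python3 -m crank '[[[0,0,0,0,0,-2.5,5],[0,0,0,0,0,-2.1,5],[0,0,0,0,0,0,5],[0,0,0,0,0,0,3],[0,0,0,0,0,0,1]]]'
python3 -m crank '[[[0,0,0,0,0,0,1],[0,0,0,0,0,0,1],[0,0,0,0,0,0,1],[0,0,0,0,0,0,1]]]'
```

```text
t: 44.48
tool_pos: [0.378, -0.3732, 0.0515]
eef_rot: [0.997, -0.071, 0.0, 0.0]
ft_force: [-0.5, -0.4, 0.1]
width: 0.0503
t: 45.1
tool_pos: [0.3786, -0.3741, 0.0067]
eef_rot: [0.997, -0.071, 0.001, 0.001]
ft_force: [0.5, -0.6, 1.7]
width: 0.0223
t: 45.6
tool_pos: [0.3786, -0.3741, 0.0066]
eef_rot: [0.997, -0.071, 0.001, 0.001]
ft_force: [-0.4, 0.6, 6.6]
width: 0.0224
```

```bash
python3 -m crank '[[[0,0,0,0,0,1,1],[0,0,0.09,2,1.6,0.5,1],[0,0,0,3.2,1.6,0,1],[0,0,0,3.2,1.6,0,1],[0,0,0,0,0,0,1]]]'
python3 -m crank '[[[0,0,0,0,0,0,1],[0,0,0,0,0,0,1]]]'
python3 - <<'E'
from h import *
s=readout.state(); p=get_image('wrist');save(p,'x.png')
print(s['tool_pos'].round(4),R.from_quat(s['eef_rot']).as_matrix().round(3)[0])
p=get_image('side');im=p['color'][120:240,180:310]
cv2.imwrite('pics/x2.png',cv2.resize(cv2.cvtColor(im,cv2.COLOR_RGB2BGR),None,fx=4.5,fy=4.5,interpolation=cv2.INTER_CUBIC))
E
```

```text
t: 46.22
tool_pos: [0.4631, -0.3239, 0.0199]
eef_rot: [1.0, -0.024, 0.0, 0.0]
ft_force: [-0.6, -0.2, -1.1]
width: 0.0223
t: 46.48
tool_pos: [0.4606, -0.325, 0.0193]
eef_rot: [1.0, -0.026, -0.0, -0.0]
ft_force: [0.7, 0.8, -1.3]
width: 0.0223
[ 0.4606 -0.325   0.0193] [ 0.999 -0.053 -0.001]
```

View pics/x.png

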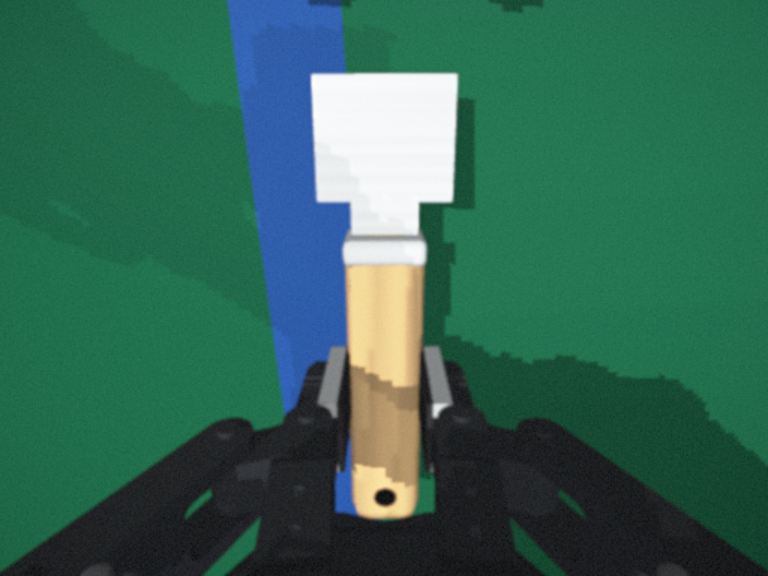

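View pics/x2.png

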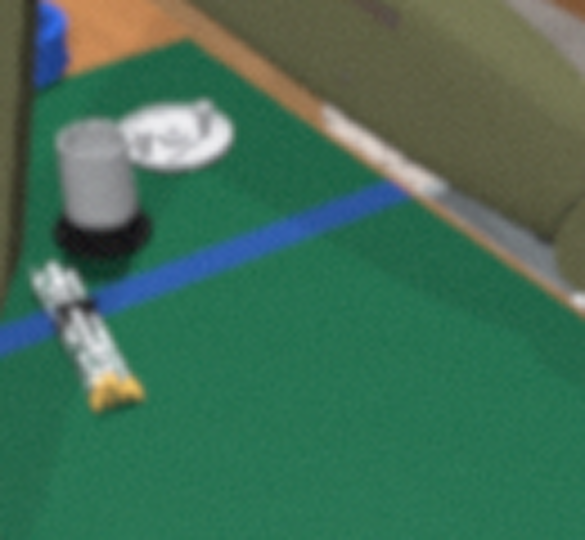

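```bash
python3 -m crank '[[[0,0,0,0.2,0,2.5,1],[0,0,0,0,0,3,1],[0,0,0,0,0,0,1],[0,0,0,0,0,0,1],[0,0,0,0,0,0,1]]]'
python3 - <<'E'
from h import *
s=readout.state(); p=get_image('wrist');save(p,'y.png')
print(s['tool_pos'].round(4),R.from_quat(s['eef_rot']).as_matrix().round(3)[0])
E
```

```text
t: 47.2
tool_pos: [0.4624, -0.324, 0.0726]
eef_rot: [1.0, -0.026, -0.001, -0.001]
ft_force: [-0.1, 0.8, -0.8]
width: 0.0223
[ 0.4624 -0.324   0.0726] [ 0.999 -0.052 -0.002]
```

View pics/y.png

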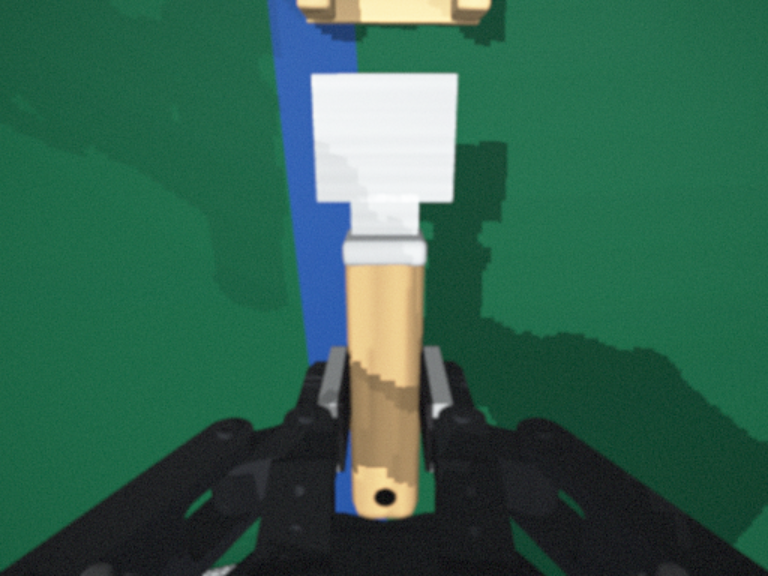

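Run:
```python
from h import *
s=readout.state(); p=get_image('wrist')
im=cv2.cvtColor(p['color'],cv2.COLOR_RGB2BGR)[0:60,180:350]
cv2.imwrite('pics/y2.png',cv2.resize(im,None,fx=4.5,fy=4.5,interpolation=cv2.INTER_CUBIC))
f=lambda u,z: pix2z(p,(u[0]/1.5,u[1]/1.5),z,s).round(4)
print(s['tool_pos'],f((302,10),.027),f((488,10),.027),f((395,17),.005))
z=s['tool_pos'][2]+.004
print('tip',f((385,73),z),f((312,74),z),f((458,73),z))
```

```text
[ 0.4625602  -0.32409263  0.07272131] [ 0.5842 -0.2997  0.027 ] [ 0.5807 -0.367   0.027 ] [ 0.5844 -0.3339  0.005 ]
tip [ 0.5566 -0.3284  0.0767] [ 0.5574 -0.3083  0.0767] [ 0.5556 -0.3486  0.0767]
```

View pics/y2.png

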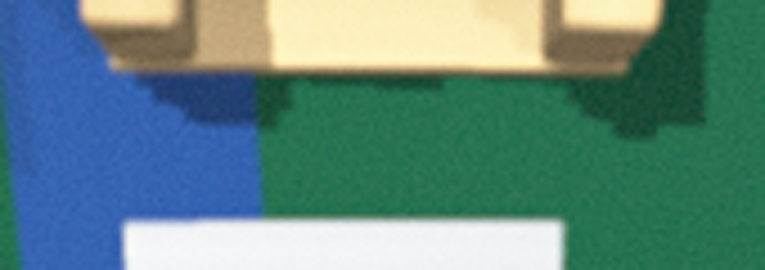

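Run:
```python
from h import *
s=readout.state(); p=get_image('wrist')
f=lambda u,z: pix2z(p,u,z,s).round(4)
a=f((197.8,5.3),.027);b=f((326.7,6.7),.027);print(a,b,(a+b)/2,np.hypot(*(a-b)[:2]))
print(f((220,5.5),.027),f((305.6,6.5),.027))
c=f((204.9,15.6),.0);d=f((319.6,16.7),.0);print(c,d,(c+d)/2,np.hypot(*(c-d)[:2]))
for v in (a-b,c-d): print('yaw',np.arctan2(-v[0],v[1]))
```

```text
[ 0.5852 -0.2979  0.027 ] [ 0.5809 -0.3679  0.027 ] [ 0.58305 -0.3329   0.027  ] 0.07013194707121713
[ 0.5844 -0.3099  0.027 ] [ 0.5815 -0.3564  0.027 ]
[ 0.5852 -0.2974  0.    ] [ 0.5808 -0.3692  0.    ] [ 0.583  -0.3333  0.    ] 0.07193469260377774
yaw -0.06135147961765884
yaw -0.06120479741165883
```

```bash
python3 -m crank '[[[0,0,-0.009,0,-0.21,-3,1],[0,0,0,0,0,-2.5,1],[0,0,0,0,0,-1.0,1],[0,0,0,0,0,0,1],[0,0,0,0,0,0,1]]]'
python3 - <<'E'
from h import *
s=readout.state();print(s['tool_pos'].round(4),R.from_quat(s['eef_rot']).as_matrix().round(3)[0],s['ft_force'])
E
```

```text
t: 47.98
tool_pos: [0.4642, -0.3274, 0.0104]
eef_rot: [1.0, -0.03, 0.001, 0.001]
ft_force: [-0.6, -0.4, -1.3]
width: 0.0225
[ 0.4642 -0.3274  0.0104] [ 0.998 -0.061  0.001] [-0.57693226 -0.39057737 -1.28230573]
```

```bash
python3 -m crank '[[[0,0,0,0,0.08,-0.25,1],[0,0,0,1.0,-0.06,0,1],[0,0,0,1.0,-0.06,0,1],[0,0,0,1.0,-0.06,0,1],[0,0,0,0,0,0,1]]]'
python3 - <<'E'
from h import *
s=readout.state();print(s['tool_pos'].round(4),R.from_quat(s['eef_rot']).as_matrix().round(3)[0],s['ft_force'])
p=get_image('wrist');save(p,'z.png')
E
```

```text
t: 48.6
tool_pos: [0.4946, -0.328, 0.0071]
eef_rot: [1.0, -0.03, 0.0, 0.0]
ft_force: [0.2, -1.0, -1.9]
width: 0.0225
[ 0.4946 -0.328   0.0071] [ 0.998 -0.06   0.001] [ 0.15539944 -1.00987591 -1.9137998 ]
```

View pics/z.png

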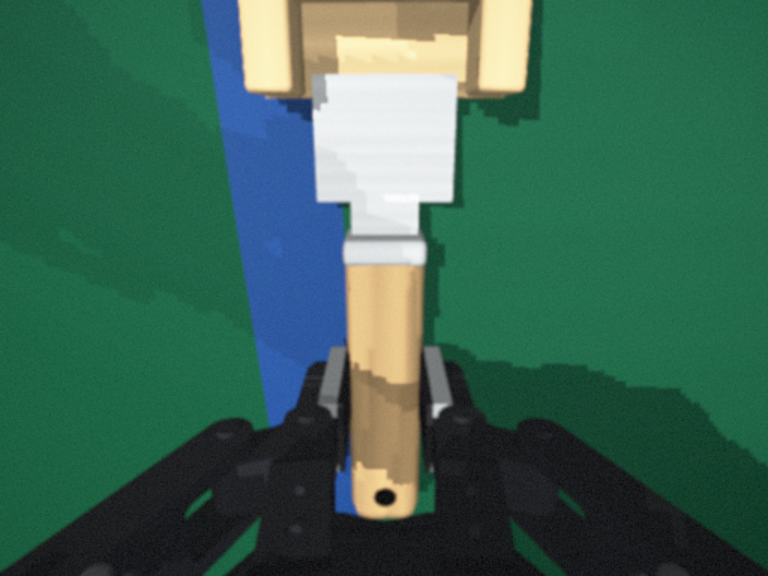

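```bash
python3 -m crank '[[[0,0,0,1,-0.08,0.05,1],[0,0,0,1,-0.07,0,1],[0,0,0,1,-0.06,0,1],[0,0,0,0.6,-0.04,0,1],[0,0,0,0,0,0,1]]]'
python3 -m crank '[[[0,0,0,0.3,-0.02,0,1],[0,0,0,0.2,-0.01,0,1],[0,0,0,0,0,0,1]]]'
```

```text
t: 49.28
tool_pos: [0.53, -0.3303, 0.0074]
eef_rot: [1.0, -0.03, 0.0, 0.0]
ft_force: [-0.5, -0.4, -1.1]
width: 0.0224
t: 49.65
tool_pos: [0.5341, -0.3306, 0.0073]
eef_rot: [1.0, -0.03, -0.0, -0.0]
ft_force: [-2.1, -0.4, -0.5]
width: 0.0223
```

```bash
python3 -m crank '[[[0,0,0,0.3,-0.02,0,1],[0,0,0,0,0,0,1]]]'
python3 - <<'E'
from h import *
s=readout.state();print(s['tool_pos'].round(4),s['ft_force'])
p=get_image('wrist');save(p,'A.png')
E
```

```text
t: 49.9
tool_pos: [0.5342, -0.3306, 0.0069]
eef_rot: [1.0, -0.03, -0.004, -0.001]
ft_force: [-12.3, 0.3, 5.0]
width: 0.0224
[ 0.5342 -0.3306  0.0069] [-12.26806822   0.33019592   4.95955333]
```

View pics/A.png

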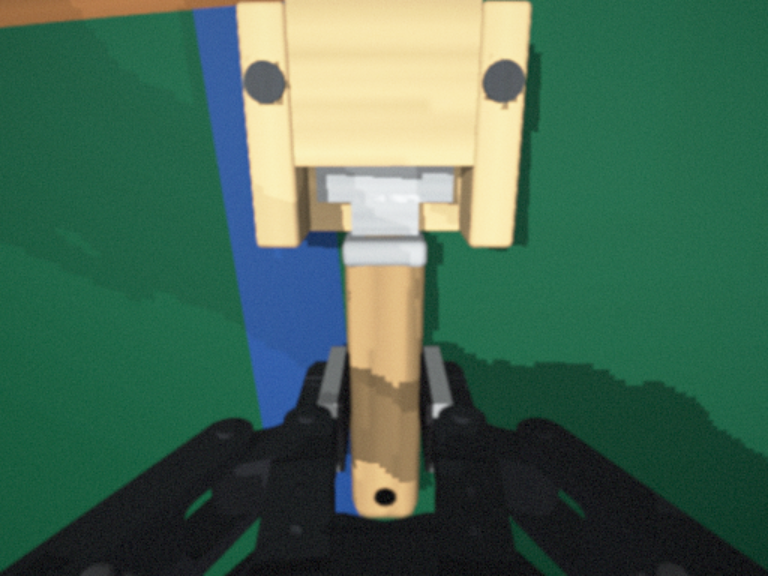

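```bash
python3 -m crank '[[[0,0,0,0,0,0,2.5],[0,0,0,0,0,0,4],[0,0,0,0,0,0,5],[0,0,0,0,0,2,5],[0,0,0,0,0,4,5]]]'
python3 -m crank '[[[0,0,0,-3,0,4,5],[0,0,0,-3,0,3,5],[0,0,0,0,0,0,5],[0,0,0,0,0,0,5],[0,0,0,0,0,0,5]]]'
python3 - <<'E'
from h import *
s=readout.state();print(s['tool_pos'].round(4),s['ft_force'])
p=get_image('wrist');save(p,'B.png')
for l in ['guard_mouth','scraper_grip','scraper_tip']:
   for d in finder.landmark_of(l,p): print(l,d['score'],towld(p,d['point'],s).round(4))
p=get_image('scene');save(p,'B2.png')
for l in ['cover_a_center','hub_a_center']:
   for d in finder.landmark_of(l,p): print(l,round(d['score'],2),towld(p,d['point']).round(4))
E
```

```text
t: 50.58
tool_pos: [0.5366, -0.33, 0.0672]
eef_rot: [1.0, -0.03, -0.001, -0.001]
ft_force: [0.3, 0.4, 0.3]
width: 0.0501
t: 51.2
tool_pos: [0.4775, -0.3303, 0.1363]
eef_rot: [1.0, -0.03, -0.001, -0.001]
ft_force: [0.5, -0.7, -0.3]
width: 0.0497
[ 0.4775 -0.3303  0.1363] [ 0.53126004 -0.71677351 -0.32219136]
guard_mouth 0.68 [ 0.5827 -0.3358  0.011 ]
scraper_grip 0.84 [ 0.5319 -0.3323  0.0127]
cover_a_center 0.68 [0.3836 0.3761 0.0612]
hub_a_center 0.92 [0.4707 0.7014 0.0215]
hub_a_center 0.84 [0.2165 0.4234 0.024 ]
hub_a_center 0.73 [ 0.8114  0.1108 -0.1701]
hub_a_center 0.32 [ 0.7028 -0.014  -0.1272]
```

View pics/B.png

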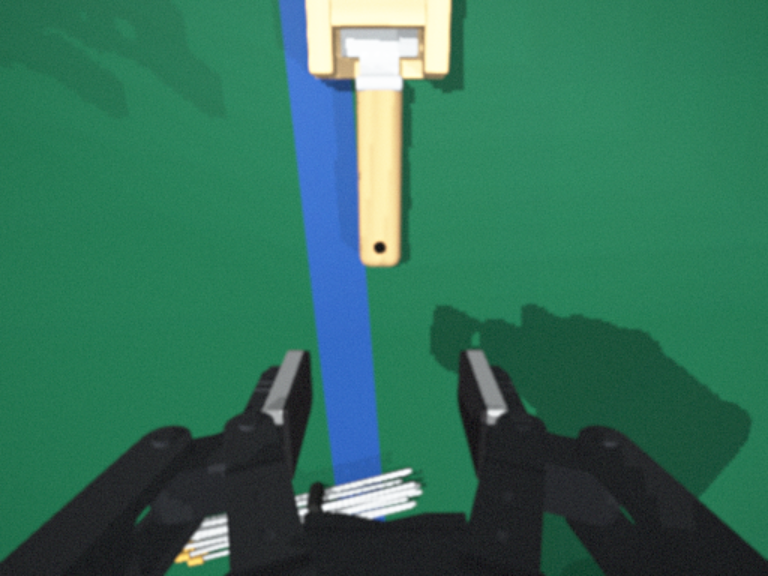

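View pics/B2.png

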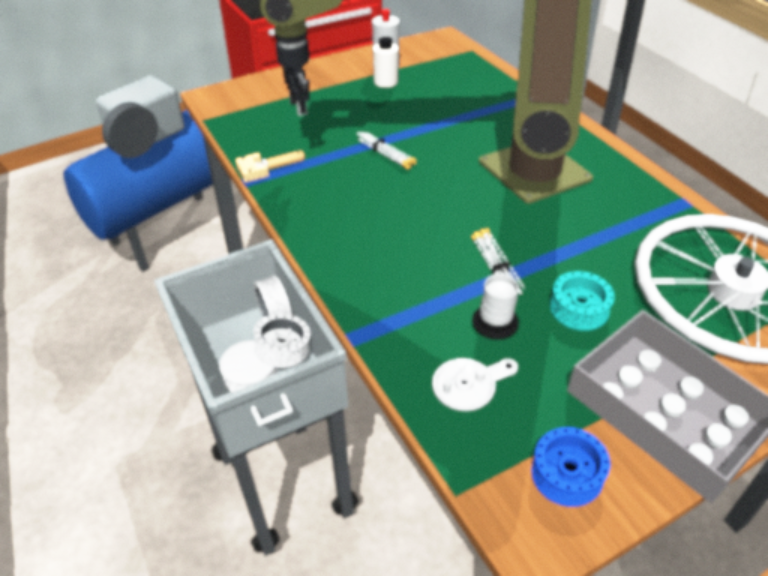

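```bash
python3 -m crank '[[[0,0,0,-0.5,5,4,5],[0,0,0,-0.5,6,4,5],[0,0,0,-0.5,6,2,5],[0,0,0,-0.5,6,0,5],[0,0,0,-0.5,6,0,5]]]'
python3 -m crank '[[[0,0,0.1,-0.5,6,0,5],[0,0,0.175,-0.5,6,0,5],[0,0,0.175,-0.5,6,0,5],[0,0,0.175,-0.5,6,0,5],[0,0,0.175,-0.5,6,0,5]]]'
python3 -m crank '[[[0,0,0.175,-2,2,0,5],[0,0,0.175,-1,0,0,5],[0,0,0,0,0,0,5],[0,0,0,0,0,0,5],[0,0,0,0,0,0,5]]]'
python3 - <<'E'
from h import *
s=readout.state();print(s['tool_pos'].round(4),s['ft_force'].round(1),s['qpos'].round(2))
p=get_image('wrist');save(p,'C.png')
p=get_image('side');save(p,'C2.png')
for l in ['cover_a_center','hub_a_center','spokes_1','backing_plate']:
   for d in finder.landmark_of(l,p): print(l,round(d['score'],2),towld(p,d['point']).round(4))
E
```

```text
t: 52.18
tool_pos: [0.4532, -0.0495, 0.2314]
eef_rot: [1.0, -0.031, 0.001, 0.0]
ft_force: [0.6, -0.2, -0.6]
width: 0.0504
t: 52.8
tool_pos: [0.4279, 0.2508, 0.231]
eef_rot: [0.931, 0.364, 0.001, 0.0]
ft_force: [1.5, 0.4, 0.8]
width: 0.0501
t: 53.42
tool_pos: [0.3988, 0.2684, 0.2307]
eef_rot: [0.856, 0.517, 0.0, 0.0]
ft_force: [-0.3, 0.4, -0.4]
width: 0.0501
[0.3988 0.2684 0.2307] [-0.3  0.4 -0.4] [ 0.48 -0.26  2.02  0.    1.39  0.96]
cover_a_center 0.41 [0.3803 0.3762 0.065 ]
hub_a_center 0.94 [0.2172 0.4219 0.0189]
hub_a_center 0.83 [0.4771 0.7039 0.0239]
hub_a_center 0.58 [ 0.8083  0.1146 -0.1638]
spokes_1 0.62 [ 2.918e-01 -2.541e-01  1.000e-04]
spokes_1 0.54 [0.2895 0.2441 0.0011]
backing_plate 0.83 [ 0.5151  0.4712 -0.0006]
```

View pics/C.png

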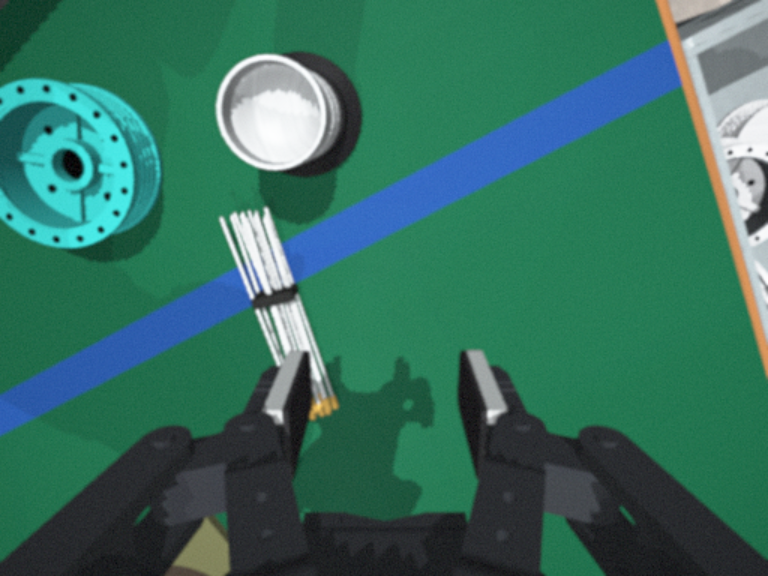

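View pics/C2.png

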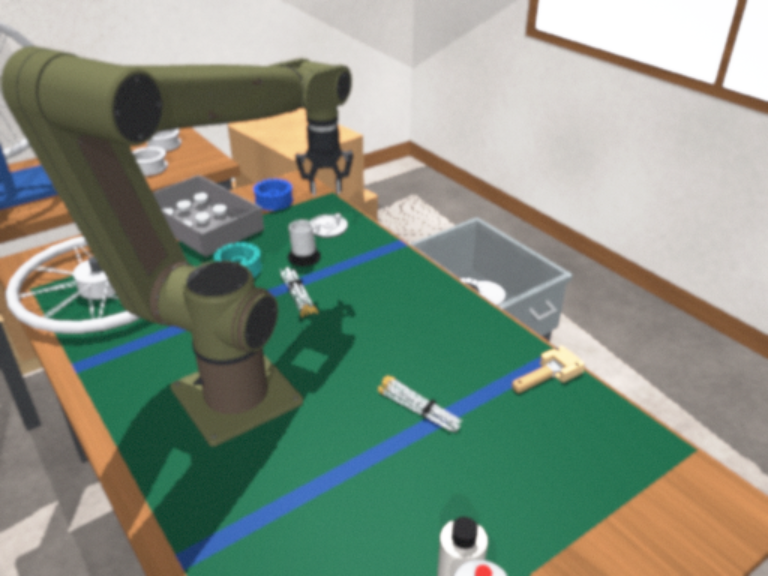

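```bash
python3 - <<'E'
from h import *
s=readout.state();p=get_image('wrist')
print('top rim',pix2z(p,(271.5/1.5,112/1.5),.098,s).round(4),rim(p,(.384,.3757),.098,.031,s))
E
python3 -m crank '[[[0,0,-0.175,5,-2,2,5],[0,0,-0.175,5,-3,2,5],[0,0,-0.175,5,-3,1,5],[0,0,-0.175,5,-3,0,5],[0,0,-0.175,4,-3,0,5]]]'
python3 -m crank '[[[0,0,-0.15,1,-2,0,5],[0,0,0,0,0,0,5],[0,0,0,0,0,0,5],[0,0,0,0,0,0,5],[0,0,0,0,0,0,5]]]'
python3 - <<'E'
from h import *
s=readout.state();print(s['tool_pos'].round(4))
p=get_image('wrist');save(p,'D.png')
for d in finder.landmark_of('hub_a_center',p): print(round(d['score'],2),towld(p,d['point'],s).round(4))
p=get_image('scene');im=p['color'][140:320,90:270]
cv2.imwrite('pics/D2.png',cv2.resize(cv2.cvtColor(im,cv2.COLOR_RGB2BGR),None,fx=3.2,fy=3.2,interpolation=cv2.INTER_CUBIC))
E
```

```text
top rim [0.3827 0.3767 0.098 ] (array([0.3823, 0.3763]), np.float64(39.0))
t: 54.4
tool_pos: [0.6402, 0.1275, 0.2806]
eef_rot: [0.995, 0.104, 0.0, -0.0]
ft_force: [0.3, 0.4, 0.3]
width: 0.0501
t: 55.02
tool_pos: [0.648, 0.1096, 0.2809]
eef_rot: [0.999, 0.033, 0.0, -0.0]
ft_force: [0.4, 0.7, 1.0]
width: 0.0502
[0.648  0.1096 0.2809]
0.97 [ 0.8128  0.1126 -0.163 ]
```

View pics/D.png

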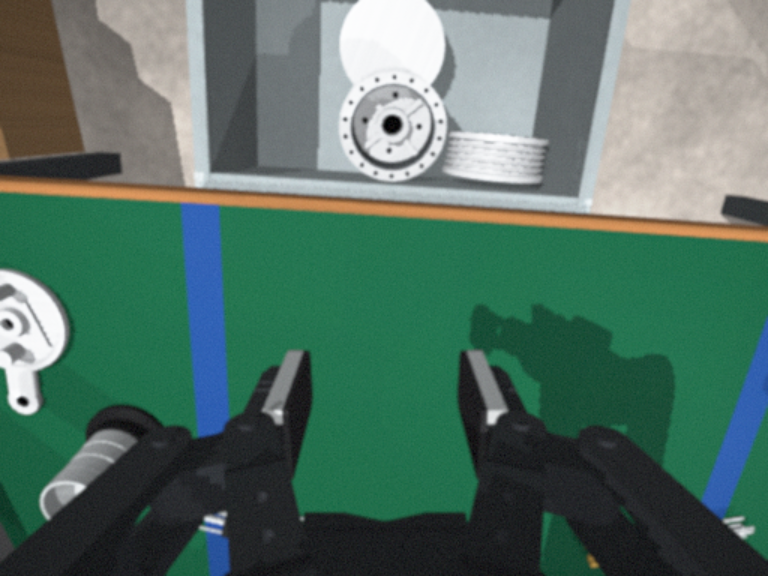

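View pics/D2.png

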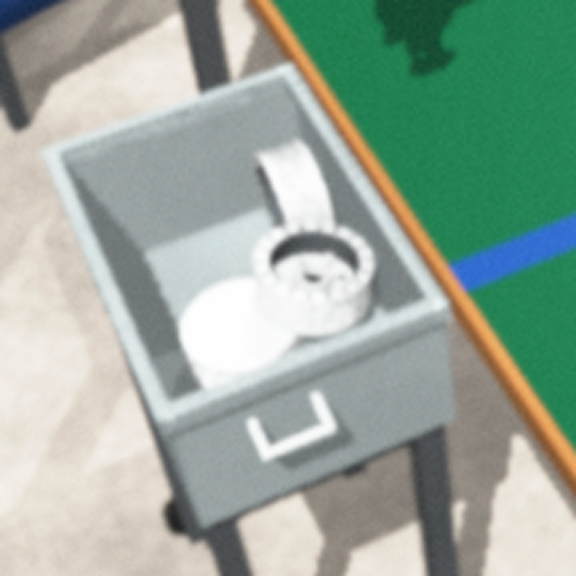

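Run:
```python
from h import *
s=readout.state();p=get_image('wrist')
for z in (-.16,-.14,-.12,-.10,-.08):
    a=pix2z(p,(338.5/1.5,125/1.5),z,s);b=pix2z(p,(447/1.5,125/1.5),z,s);c=pix2z(p,(340/1.5,45/1.5),z,s);d=pix2z(p,(445/1.5,45/1.5),z,s)
    print(z,((a+b)/2).round(3),np.hypot(*(a-b)[:2]).round(4),'flat',((c+d)/2).round(3),np.hypot(*(c-d)[:2]).round(4))
```

```text
-0.16 [ 0.729  0.105 -0.16 ] 0.1302 flat [ 0.816  0.112 -0.16 ] 0.1203
-0.14 [ 0.729  0.106 -0.14 ] 0.1258 flat [ 0.813  0.112 -0.14 ] 0.1162
-0.12 [ 0.729  0.106 -0.12 ] 0.1213 flat [ 0.81   0.112 -0.12 ] 0.112
-0.1 [ 0.729  0.106 -0.1  ] 0.1168 flat [ 0.807  0.112 -0.1  ] 0.1079
-0.08 [ 0.729  0.107 -0.08 ] 0.1124 flat [ 0.804  0.112 -0.08 ] 0.1038
```

```bash
python3 -c "
from station import job
print(job.job_done())"
```

```text
the job is handed in; nothing more can be done
None
```

The job is done and handed in at about 55 s of the 210 s allowed. No check failed, but nobody has confirmed the result: the hand-in gives no verdict.

- **Covers:** Only three loose covers were on the bench, and all three are nested dome down on the first cover in the stand. The top rim measured about 1–2 mm off the stand's axis, and each cover seated 18 mm above the one below it.
- **Hubs:** All three were slid along the bench and tipped into the bin. One lies flat with its centre about 30 mm above the bin's underside, one stands on edge, and one lies partly on the flat one. That last centre is about 75 mm up, well under the 160 mm limit. They looked the same in pictures taken about 13 s apart.
- **Scraper:** The blade is in the guard's slot and was pushed until the handle met the block's face, at about 12 N of contact. The middle of the handle measured about 51–52 mm in front of the mouth and roughly centred.
- **Left alone:** The spoke bundles and the backing plate read at their starting places, within the networks' few millimetres of error. The blue and turquoise hubs were not touched.

The calibration and the trained networks differed by up to about 4–7 mm on some points, such as the bin centre's y (0.103 against 0.110 m). That is well inside the tolerances.

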